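# Unbolt the plate cabinet with the hooked rod and open its door

### The job

Open the culture-plate cabinet. Take the hooked rod from its stand and with its hook lift the red loop of the drop bolt, under the cabinet's top shelf, right up to its stop (never with the gripper itself); hang the rod back in the stand's fork, and then swing the clear door wide open, to at least 60 degrees, leaving the bolt up. Do not shift or upset the other things on the bench and on the cabinet's shelf.

Things in the scene. Friction and masses are not known exactly. Their poses are not given: they have to be found in the camera images.
- cabinet: White cabinet, fixed. Origin: centre of its footprint on the bench; x from the door side to its back, y to the left as you face the door. 150 deep (x), 170 wide, roof at z = 150. The drop bolt stands on the roof at x = 10, y = -25. Over the roof, open at the front, is a grey shelf on two 5 mm side plates, x -30 to 75, full width, with loose pots on it.
- shelf_edge (a point): Middle of the front lower edge of the cabinet's shelf: 300 above the bench, 40 nearer the front than the bolt; the shelf is 12 thick, a thin rail runs to 328. The space above the roof is 150 high: the rod must slope in under this edge. With the shank leaning 35 to 45 degrees from vertical, lower end toward the cabinet, it clears the edge, also while lifting. Axes as the cabinet's.
- bolt (a joint): Lift of the drop bolt in m: 0 down (its 10 mm pin holds the slotted strap of the door: shut), 0.024 up at its stop; it may start a few mm up. The pin is clear of the strap from about 0.015. It slides straight up with friction: about 2 N to lift, 1 N to push down again; it stays where it is left.
- loop: Red lifting loop of the bolt, rising with it: an upright rectangle of 6 mm wire in the cabinet's y-z plane, open to front and back, inner width 48 (y), inner height 36. Origin: on the pin's axis, at roof height when down. Top bar's centre line 71.5 above it, lower bar's 29.5. Below: a collar and, left of the pin, a fixed guide post 20 high.
- door (a joint): Door angle in rad: 0 shut, grows as it swings out (clockwise from above), stop at 1.75. Vertical hinge at its left edge. Clear pane in an aluminium frame, 12 thick, 166 wide, top 150 above the bench; a 26 mm wide steel strap on its top edge runs 110 back over the roof to the bolt and swings with it. Friction about 0.05 N m; it stays where it is left.
- door_handle (a point): Grip point on the handle, a dark upright round bar, 10 diameter, 41 out from mid-door and 155.5 from the hinge, running 42 down and 26 up from here, with a 10 mm arm to the door at each end. 120 above the bench, 30 below the roof: pinch the bar from above, fingers left and right of it, tool upright or leaning back a little. Axes turn with the door; as the cabinet's when shut.
- stand: Fixed stand for the rod. Origin on the bench below the rod's place; x from the fork's mouth to the post. Base 130 x 100 x 12 (x -50 to 80), post 16 diameter at x = 65. On top a level fork, upper face at z = 203, 8 thick, 50 wide: a slot 18 wide along x, from the open mouth at x = -29 to its end at x = 12.
- fork (a point): The rod's place on the fork: on the stand's axis, on the fork's upper face, 203 above the bench. Axes as the stand's. At the prong ends (x -29 to -25) a lip stands 5 above the face: raise the rod's collar over it to go out or in by the mouth along x, then lower it here.
- rod: Hooked rod, 80 g, hanging upright in the fork. Origin: centre of the underside of its black collar (36 diameter, 6 thick) that rests on the fork; z up. Red flat handle 26 (x) by 14 (y), z 6 to 72: grip it across the 14 mm. Steel shank, 8 thick, straight down to z = -115, bent there into a toe.
- rod_toe (a point): Middle of the hook's toe, at (14.6, 0, -127.2) in the rod's frame (axes as the rod's). The toe is 8 thick and runs from the shank's end (0, 0, -115) 38 mm along (0.766, 0, -0.643), its end turned up 8 to (34, 0, -133). With the shank leaning 40 degrees, lower end forward (rod's x forward), the toe lies level and points forward.
- loop_bar (a point): Middle of the loop's top bar (on its centre line). Axes as the cabinet's. With the bolt down it is 221.5 above the bench; bolt up: 245.5.
- door_hinge (a point): Point on the door's hinge axis (vertical), 120 above the bench. Axes as those of door_handle.
- jar: Specimen jar with red lid, 64 diameter, 75 high, loose on the cabinet's shelf; origin at its underside. Leave it.
- pot: Small brown pot with red lid, 59 diameter, 58 high, loose on the cabinet's shelf; origin at its underside. Leave it.
- flask: Conical glass flask, 80 diameter, 119 high; origin at its underside. Leave it.
- amber: Amber bottle with black cap, 54 diameter, 130 high; origin at its underside. Leave it.
- buffer: White bottle with white cap, 66 diameter, 147 high; origin at its underside. Leave it.
- dropper: Orange dropper bottle, 52 diameter, 131 high; origin at its underside. Leave it.
- dish: Lower of two stacked culture dishes, 90 diameter, 15 high, red; origin at its underside. Leave it.
- dish2: Upper culture dish, 90 diameter, 15 high, yellow, on the red one; origin at its underside. Leave it.
- timer: Bench timer, 45 x 70 x 29; origin at its underside. Leave it.
Not all that is in view belongs to the job. What is shaped like the stand but green is not meant.

How it is judged:
On the way, in this order (a step that is already met when the one before it is completed fails the run):
1. the hook has lifted the bolt up to its stop (above 0.018 m) by the loop (value of joint bolt above 0.018 m and contact force between rod and loop above 0.2 N), for 0.1 s.
2. the rod hangs in the fork again, let go (x of rod in the frame of stand between -0.014 and 0.014 m and y of rod in the frame of stand between -0.009 and 0.009 m and z of rod in the frame of stand between 0.198 and 0.208 m and angle between rod's own z axis and vertical below 0.15 rad and contact force between the fingers and rod below 0.1 N), for 0.3 s.
3. the door is swung open to 60 degrees or more (value of joint door above 1.04 rad), for 0.1 s.
At the end, for the whole second after the job is handed in: Bolt up (above 18 of its 24 mm); door still and open by 60 degrees or more; rod hanging upright and still in the fork, not held: collar underside 198 to 208 mm above the bench, within 14 mm along and 9 mm across the fork of its place, leaning under 0.15 rad (all of step 2 and value of joint bolt above 0.018 m and value of joint door above 1.04 rad and velocity of joint door between -0.05 and 0.05 rad/s and linear speed of rod below 0.03 m/s); the robot touches nothing.
It fails at once if the gripper or arm touches the bolt's loop (contact force between any of the fingers, the arm and loop above 0.5 N).
It fails at once if another thing is shifted by more than 30 mm or tipped over (distance of any of jar, pot, flask, amber, buffer, dropper, dish, dish2, timer from where it was at the start of the episode above 0.03 m or angle between any of jar, pot, flask, amber, buffer, dropper, dish, dish2, timer's own z axis and vertical above 0.35 rad).
It also fails if it takes over 64 s, if anything falls off the work surface, if the arm or the gripper's body presses on something with over 40 N, if the wrist force passes 120 N, or if a joint passes its speed limit or range.

### The arm

A 6-joint arm with a two-finger parallel gripper is mounted at the origin on a cart in front of the work surface, level with it; the furniture and walls round the work are solid. World frame = base frame: x ahead of the robot, y to its left, z up, the work surface at z = 0. Lengths are in m, angles in rad, forces in N, time in s.
With the tool pointing down it reaches from about 0.375 to 0.975 m from the base axis. Payload 3.8 kg.
Tool frame: the origin (TCP) lies at the very end of the fingers, on their centre line; the grasp point (between the pads) lies 19 mm behind it (bot.grip_point_offset is the distance from the TCP to the grasp point, in m); z points along the fingers, x is the direction in which the jaws open and shut, and the axes are right-handed (so a half turn about z gives the same grasp; the last joint's range is limited). The gripper opens to 85 mm and grips with 20 to 120 N. Pads are 22 mm wide; open, the fingers measure 114 mm over their backs; the gripper's body (76 mm by 85 mm) begins 54 mm behind the grasp point. The pads swing forward as they close: fully open they stand 13 mm farther back than shut.
Start: joints at [-1.245, 0.264, 1.604, -0, 1.274, -0.037], TCP at [0.24, -0.631, 0.231] pointing down, gripper open.
Joint ranges: [-2.63, 2.63], [-0.94, 2.18], [0.31, 2.57], [-1.31, 4.45], [0, 2.66], [-2.55, 2.55]. Speed limits (rad/s): [2.57, 2.57, 3.14, 3.14, 3.14, 3.14].

### API

Orientations are given as a rotation vector (axis times angle).
In Python, from workcell import bot, read_camera gives the robot as it stands.
- The arm moves only by the tool arm_command, never from a script. Its argument "rows" is a list of rows, each an object with "delta_rot": the turn, a rotation vector about the tool's x, y, z in rad, a list of three; "xyz": the shift along the tool's x, y, z in m, a list of three; "gripper": the finger opening in m, from 0 to 0.0854. A call has 1 to 12 rows; each row shifts and turns the commanded pose from where the row before left it, along the tool's axes as they then stand; what a row does not reach is not made up. A row lasts 1/10 s, in which the tool goes at most 50 mm and 8.59 degrees, less where a joint would pass 70% of its speed; a pose out of reach is approached as far as the arm can. A call is refused whole if a number of a shift passes 0.05 or a number of a turn 0.15, either way. A call with a gripper value outside its range is refused whole. The fingers move at their own pace and stop on an object; "force" is the grip in N (left out, the last holds). Time passes only in rows, so rows that do not move let the fingers close. It gives the time, the measured TCP pose, the force and the opening at its end, in the units of the state.
- bot.read_state(): the state, without advancing time (a new reading comes with each control period).
- read_camera(name): name is "side" or "top"; returns a dict with "pixels" (400x640x3 uint8, red, green, blue), "range_z" (400x640 float32, m along the optical axis (not along the pixel's ray), 0 where there is no reading), "intrinsics" (3x3 intrinsics, pixels), "dist_coeffs" ([k1, k2, p1, p2, k3] as OpenCV has them; the pictures are not rectified), "camera_from_world" (4x4, takes a point from world to camera coordinates). Camera axes: x right, y up, looking along -z (the intrinsics and any distortion apply to the point x, -y, -z); pixel columns grow to the right and rows downward; lengths in m; the calibration is good to about 2 mm. A picture is of the moment at which its call begins.
- bot.finish_job(): hands the job in, once; it reports no verdict.
The state is a dict: "time": time; "q": joint angles; "joint_vel": joint speeds; "joint_torque": joint torques, N m; "tool_pos": TCP position; "tcp_rot": TCP orientation; "wrist_force": force on the tool from outside, world axes, zero at the start; "torque": the same for the moment, N m; "width": opening from 0.0 (shut) to 1.0 (fully open).
Only numpy, scipy, OpenCV 4.12 (cv2) and the standard library are available. Lean on these libraries where they do the work, as an engineer would, in place of code of your own. Each camera call takes 0.05 s, during which the arm holds its last target.

## Working session

There is one attempt and no reset: what is moved stays moved. The work goes in short steps, Python scripts to look and compute and a tool call to move; the robot and the scene stay as the last step left them, time stands still between calls to the robot, and variables do not carry over. Pictures are saved under pics/ and viewed, and the job is handed in when it is done.

Besides the shell and the picture viewer there is one more tool, called after "Call:" as name([rows], argument=value, ...), one row to a line, values as JSON. arm_command: Moves the arm, as the interface text tells. Its arguments: {"type":"object","properties":{"rows":{"type":"array","items":{"type":"object","properties":{"delta_rot":{"type":"array","items":{"type":"number"}},"xyz":{"type":"array","items":{"type":"number"}},"gripper":{"type":"number"}}}},"force":{"type":"number"}},"required":["rows"]}

```bash
ls; mkdir -p pics
python3 - <<'E'
from workcell import bot, read_camera
import cv2, numpy as np
print(bot.read_state())
for n in ("side","top"):
    c=read_camera(n)
    cv2.imwrite(f"pics/{n}0.png",c["pixels"][...,::-1])
    np.savez(f"{n}0.npz",**c)
    print(n,c["intrinsics"],c["dist_coeffs"],np.round(c["camera_from_world"],4).tolist())
E
```

```text
pics
{'time': 0.0, 'q': array([-1.24494385e+00,  2.64738649e-01,  1.60539142e+00, -5.51416892e-06,
        1.27370500e+00, -3.68750996e-02]), 'joint_vel': array([ 0.00015975,  0.00130504,  0.00110326,  0.00092248,  0.00089375,
       -0.00025688]), 'joint_torque': array([-8.51816844e-05, -5.15118599e+01, -3.67314684e+01, -2.92729128e-04,
        1.27630393e-02, -1.47911123e-05]), 'tool_pos': array([ 0.23928209, -0.63037192,  0.2299624 ]), 'tcp_rot': array([-2.58459107,  1.78356083,  0.00282712]), 'wrist_force': array([-0.73805956, -0.08927467,  0.48095113]), 'torque': array([-0.04847632, -0.05515564, -0.01151703]), 'width': 1.0008136928230231}
side [[491.44006914   0.         321.8244052 ]
 [  0.         491.44006914 194.99653044]
 [  0.           0.           1.        ]] [-0.11259281  0.          0.          0.          0.        ] [[-0.8625, -0.5054, 0.0265, 0.4851], [0.2557, -0.39, 0.8846, -0.2854], [-0.4367, 0.7698, 0.4656, -1.2494], [0.0, 0.0, 0.0, 1.0]]
top [[514.13293003   0.         319.93838118]
 [  0.         514.13293003 204.01408445]
 [  0.           0.           1.        ]] [-0.13477144  0.          0.          0.          0.        ] [[-0.3395, -0.9406, -0.0007, 0.2347], [0.8266, -0.2987, 0.477, -0.4992], [-0.4489, 0.1614, 0.8789, -1.4043], [0.0, 0.0, 0.0, 1.0]]
```

View pics/side0.png

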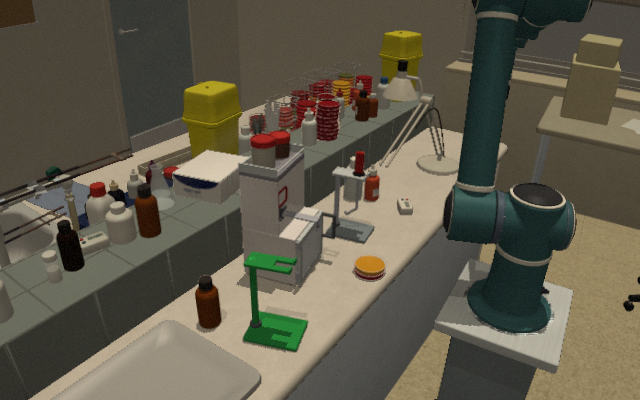

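View pics/top0.png

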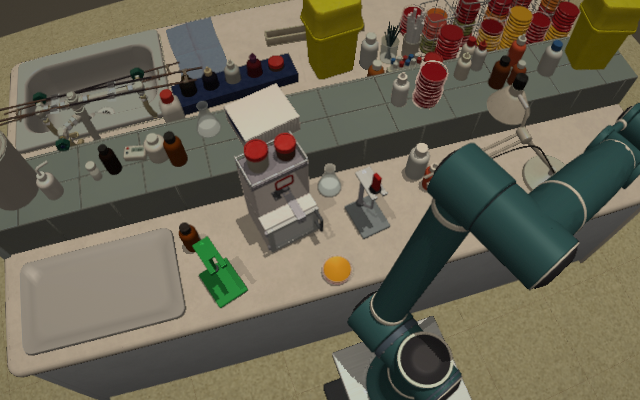

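```bash
cat > h.py <<'E'
import numpy as np, cv2
def load(n): 
    d=np.load(n); return {k:d[k] for k in d.files}
def ray(c,u,v):
    p=cv2.undistortPoints(np.array([[[u,v]]],float),c["intrinsics"],c["dist_coeffs"])[0,0]
    T=c["camera_from_world"]; d=T[:3,:3].T@np.array([p[0],-p[1],-1.]); o=-T[:3,:3].T@T[:3,3]
    return o,d
def at_z(c,u,v,z):
    o,d=ray(c,u,v); return o+d*(z-o[2])/d[2]
def dep(c,u,v):
    o,d=ray(c,u,v); r=float(c["range_z"][int(round(v)),int(round(u))]); return o+d*r
def cloud(c):
    h,w=c["range_z"].shape; uv=np.stack(np.meshgrid(np.arange(w),np.arange(h)),-1).reshape(-1,1,2).astype(float)
    p=cv2.undistortPoints(uv,c["intrinsics"],c["dist_coeffs"])[:,0]
    z=c["range_z"].reshape(-1); T=c["camera_from_world"]
    P=np.c_[p[:,0]*z,-p[:,1]*z,-z]; W=(P-T[:3,3])@T[:3,:3]; W[z==0]=np.nan
    return W.reshape(h,w,3)
def proj(c,X):
    X=np.atleast_2d(X); T=c["camera_from_world"]; P=X@T[:3,:3].T+T[:3,3]; P=P*[1,-1,-1]
    return cv2.projectPoints(P,np.zeros(3),np.zeros(3),c["intrinsics"],c["dist_coeffs"])[0][:,0]
def tri(c1,p1,c2,p2):
    o1,d1=ray(c1,*p1);o2,d2=ray(c2,*p2);d1/=np.linalg.norm(d1);d2/=np.linalg.norm(d2)
    A=np.c_[d1,-d2];s=np.linalg.lstsq(A,o2-o1,rcond=None)[0]
    a=o1+s[0]*d1;b=o2+s[1]*d2
    return (a+b)/2,np.linalg.norm(a-b)
def crop(c,x0,y0,x1,y1,k,name):
    im=c["pixels"][y0:y1,x0:x1,::-1]; cv2.imwrite(name,cv2.resize(im,None,fx=k,fy=k,interpolation=cv2.INTER_CUBIC))
E
python3 - <<'E'
from h import *
s=load("side0.npz");t=load("top0.npz")
for c in (s,t): print(ray(c,320,200))
crop(s,190,120,390,270,4,"pics/s0c.png")
crop(t,220,120,420,270,4,"pics/t0c.png")
E
```

```text
(array([-0.05424174,  1.09561624,  0.82129284]), array([ 0.43733359, -0.76390418, -0.47466533]))
(array([-0.13814954,  0.2982308 ,  1.4725239 ]), array([ 0.4553155 , -0.16379577, -0.87516839]))
```

View pics/s0c.png

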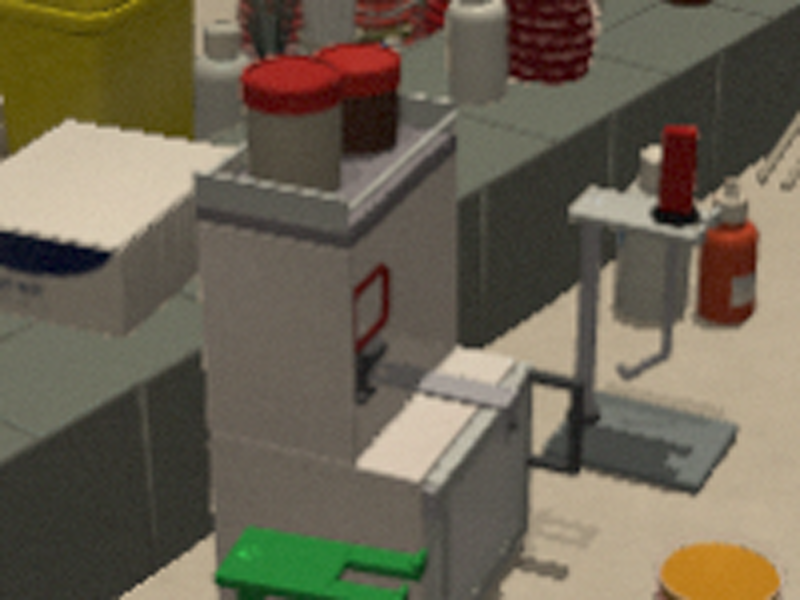

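View pics/t0c.png

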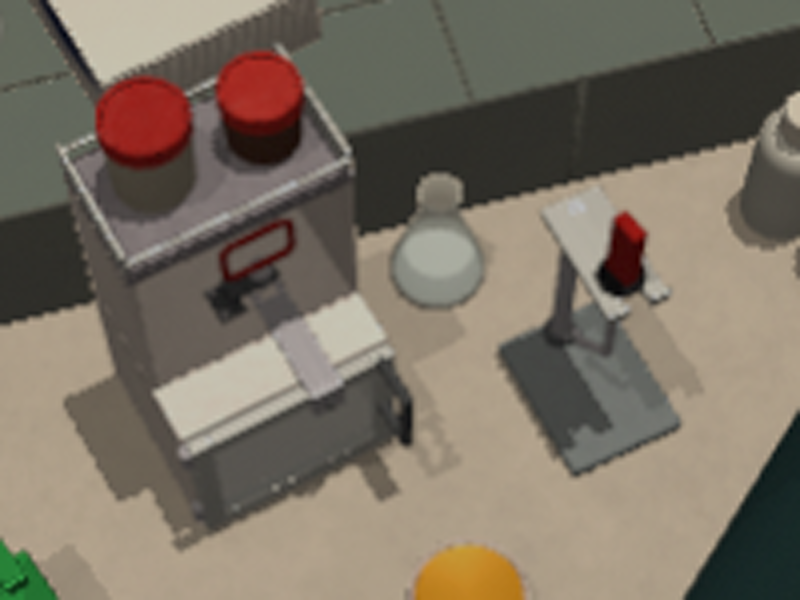

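Run:
```python
from h import *
s=load("side0.npz");t=load("top0.npz")
S=lambda x,y:(190+x/4,120+y/4); T=lambda x,y:(220+x/4,120+y/4)
# rail/shelf corners top z .328
print("rail top");
for p in [(128,268),(350,153),(62,150),(280,48)]: print(p,at_z(t,*T(*p),.328).round(4))
for p in [(348,208),(456,105),(198,178)]: print('s',p,at_z(s,*S(*p),.328).round(4))
print("roof/door top z .15")
for p in [(185,450),(392,345),(155,400),(357,297)]: print(p,at_z(t,*T(*p),.15).round(4))
for p in [(428,492),(527,370)]: print('s',p,at_z(s,*S(*p),.15).round(4))
print("stand base z .012")
for p in [(578,472),(680,420),(502,352)]: print(p,at_z(t,*T(*p),.012).round(4))
for p in [(697,487),(737,430)]: print('s',p,at_z(s,*S(*p),.012).round(4))
print("fork z .203")
for p in [(545,212),(600,187),(622,317),(667,292)]: print(p,at_z(t,*T(*p),.203).round(4))
for p in [(570,212),(592,187),(697,238)]: print('s',p,at_z(s,*S(*p),.203).round(4))
W={'s':cloud(s),'t':cloud(t)}
for n,c,(x0,y0,x1,y1) in (('s',s,(345,140,375,185)),('t',t,(365,165,390,200)),('s',s,(275,180,292,212)),('t',t,(270,172,298,195))):
    im=c["pixels"].astype(int); m=np.zeros(im.shape[:2],bool); r=im[...,0]>90; r&=im[...,0]>2.2*im[...,1]
    m[y0:y1,x0:x1]=r[y0:y1,x0:x1]
    v,u=np.nonzero(m); P=W[n][m]; print(n,len(u),u.mean(),v.mean(),(u.min(),u.max(),v.min(),v.max()),np.nanmedian(P,0).round(4),np.nanmin(P,0).round(3),np.nanmax(P,0).round(3))
    r=cv2.minAreaRect(np.c_[u,v].astype(np.float32)); print(cv2.boxPoints(r).round(1).tolist())
```

```text
rail top
(128, 268) [0.5532 0.2364 0.328 ]
(350, 153) [0.5882 0.0722 0.328 ]
(62, 150) [0.6565 0.2526 0.328 ]
(280, 48) [0.6864 0.0891 0.328 ]
s (348, 208) [0.5558 0.2376 0.328 ]
s (456, 105) [0.5886 0.0663 0.328 ]
s (198, 178) [0.6563 0.2526 0.328 ]
roof/door top z .15
(185, 450) [0.5025 0.2305 0.15  ]
(392, 345) [0.5323 0.0633 0.15  ]
(155, 400) [0.548  0.2392 0.15  ]
(357, 297) [0.579 0.074 0.15 ]
s (428, 492) [0.4981 0.2392 0.15  ]
s (527, 370) [0.5234 0.0749 0.15  ]
stand base z .012
(578, 472) [ 0.4468 -0.0598  0.012 ]
(680, 420) [ 0.4611 -0.1531  0.012 ]
(502, 352) [ 0.5661 -0.0423  0.012 ]
s (697, 487) [ 0.445  -0.0517  0.012 ]
s (737, 430) [ 0.4543 -0.143   0.012 ]
fork z .203
(545, 212) [ 0.5709 -0.069   0.203 ]
(600, 187) [ 0.5773 -0.115   0.203 ]
(622, 317) [ 0.4713 -0.0878  0.203 ]
(667, 292) [ 0.4792 -0.126   0.203 ]
s (570, 212) [ 0.57   -0.0646  0.203 ]
s (592, 187) [ 0.5778 -0.1129  0.203 ]
s (697, 238) [ 0.4716 -0.0771  0.203 ]
s 66 366.9848484848485 170.4090909090909 (np.int64(356), np.int64(374), np.int64(151), np.int64(183)) [ 0.5516 -0.3168  0.0863] [ 0.49  -0.493  0.072] [ 0.684 -0.089  0.276]
[[355.29998779296875, 151.3000030517578], [362.3999938964844, 148.39999389648438], [375.70001220703125, 181.3000030517578], [368.70001220703125, 184.1999969482422]]
t 30 377.1666666666667 176.5 (np.int64(374), np.int64(380), np.int64(173), np.int64(180)) [ 0.5003 -0.0975  0.2757] [ 0.489 -0.104  0.271] [ 0.513 -0.093  0.28 ]
[[373.0, 175.0], [375.5, 172.5], [381.0, 178.0], [378.5, 180.5]]<stdin>:21: RuntimeWarning: Mean of empty slice.
  ret = ret.dtype.type(ret / rcount)
Traceback (most recent call last):
ValueError: zero-size array to reduction operation minimum which has no identity
```

Run:
```python
from h import *
s=load("side0.npz");t=load("top0.npz")
crop(s,235,145,335,220,8,"pics/s0cab.png")
crop(s,320,145,400,245,6,"pics/s0st.png")
crop(t,230,125,330,200,8,"pics/t0cab.png")
crop(t,340,160,410,245,7,"pics/t0st.png")
crop(t,250,185,330,255,8,"pics/t0dr.png")
```

```text
(no output)
```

View pics/s0cab.png

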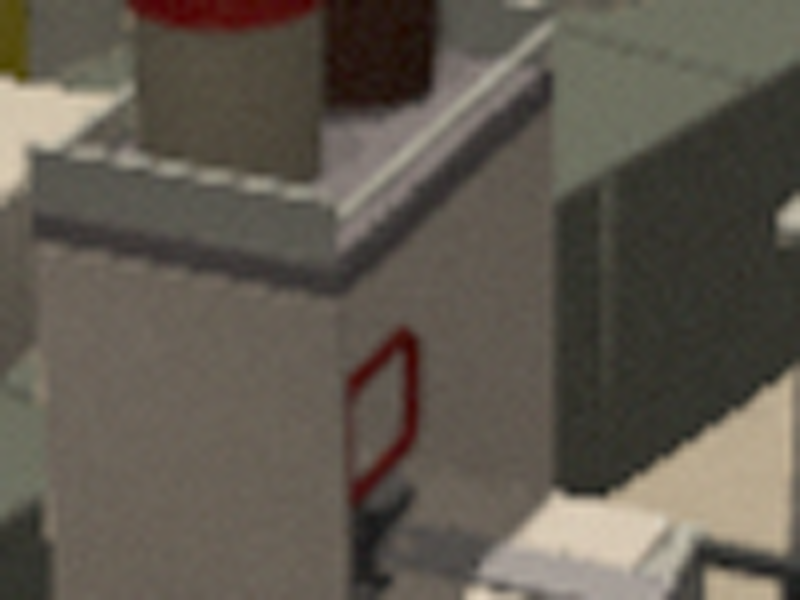

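View pics/s0st.png

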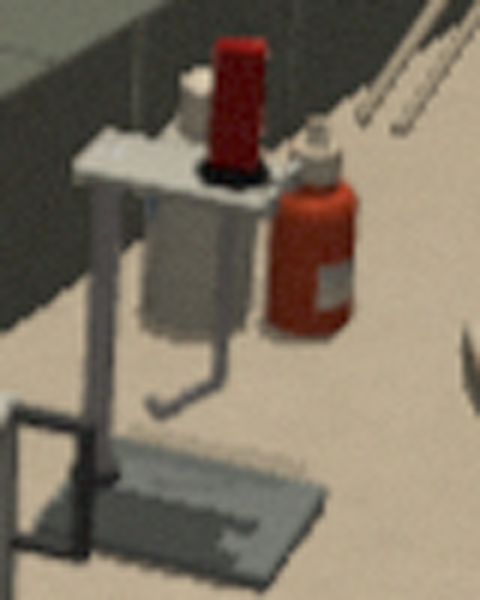

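View pics/t0cab.png

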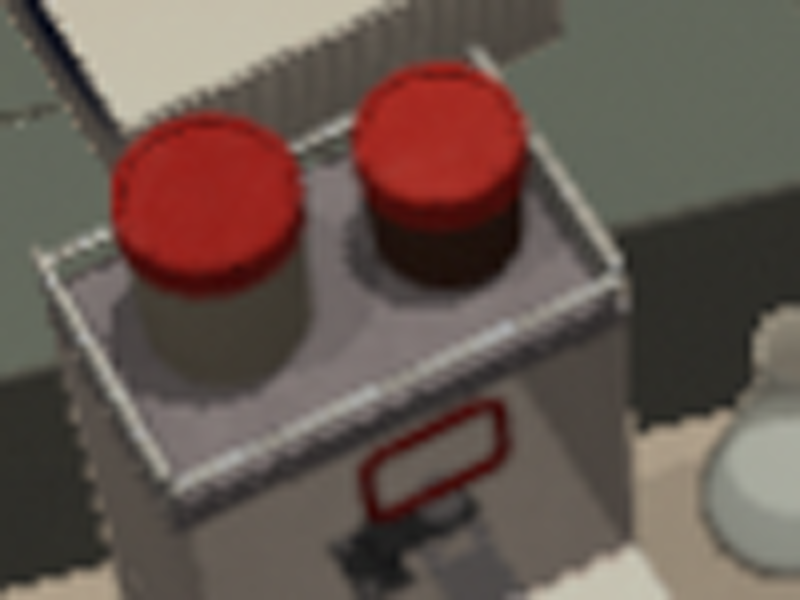

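View pics/t0st.png

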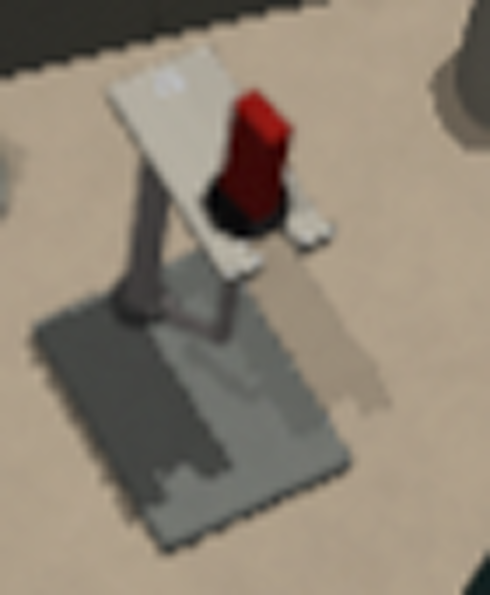

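View pics/t0dr.png

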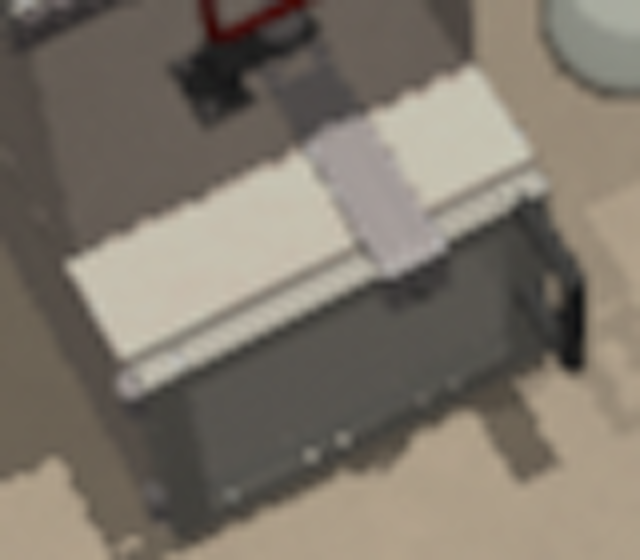

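```bash
cat >> h.py <<'E'
def fit2(loc,wld):
    loc=np.array(loc,float);wld=np.array(wld)[:,:2];a=loc.mean(0);b=wld.mean(0);L=loc-a;W=wld-b
    th=np.arctan2((L[:,0]*W[:,1]-L[:,1]*W[:,0]).sum(),(L*W).sum()); R=np.array([[np.cos(th),-np.sin(th)],[np.sin(th),np.cos(th)]])
    o=b-R@a; return o,th,(W-L@R.T)*1e3
E
python3 - <<'E'
from h import *
s=load("side0.npz");t=load("top0.npz")
A=lambda x,y:(230-.4+x/8,125-.4+y/8);B=lambda x,y:(235-.4+x/8,145-.4+y/8);D=lambda x,y:(250-.4+x/8,185-.4+y/8)
E=lambda x,y:(320-.4+x/6,145-.4+y/6);F=lambda x,y:(340-.4+x/7,160-.4+y/7)
pts=[(t,A(175,488),.328,-30,85),(t,A(620,272),.328,-30,-85),(t,A(40,252),.328,75,85),(t,A(477,48),.328,75,-85),
(t,D(125,358),.15,-75,85),(t,D(537,165),.15,-75,-85),
(s,B(335,208),.328,-30,85),(s,B(550,22),.328,-30,-85),(s,B(33,148),.328,75,85),(s,B(338,292),.3,-30,85),(s,B(550,98),.3,-30,-85),(s,B(36,240),.3,75,85)]
w=[at_z(c,*p,z) for c,p,z,_,_ in pts]; l=[(x/1e3,y/1e3) for *_,x,y in pts]
o,th,r=fit2(l,w);print("cab",o.round(4),np.degrees(th));print(r.round(1).tolist())
pts=[(t,F(165,553),.012,-50,50),(t,F(350,463),.012,-50,-50),(t,F(35,330),.012,80,50),
(s,E(265,582),.012,-50,50),(s,E(325,490),.012,-50,-50)]
w=[at_z(c,*p,z) for c,p,z,_,_ in pts]; l=[(x/1e3,y/1e3) for *_,x,y in pts]
o2,th2,r=fit2(l,w);print("stand",o2.round(4),np.degrees(th2));print(r.round(1).tolist())
# fork: left/right edges y=±25 at .203
for n,c,p in (("FL",t,F(232,275)),("FR",t,F(322,240)),("BL",t,F(108,92)),("BR",t,F(208,45)),("sBL",s,E(75,165)),("sBR",s,E(110,128)),("sFL",s,E(268,195))):
    q=at_z(c,*p,.203)[:2]; R=np.array([[np.cos(th2),-np.sin(th2)],[np.sin(th2),np.cos(th2)]]); print(n,((q-o2)@R*1e3).round(1))
# handle top (z .275): top corners
for n,c,p in (("t top",t,F(263,113)),("s top",s,E(242,42))): print(n,((at_z(c,*p,.275)[:2]-o2)@R*1e3).round(1))
print("tri handle top",tri(t,F(263,113),s,E(242,42)), "collar c",((at_z(t,*F(247,203),.209)[:2]-o2)@R*1e3).round(1),((at_z(s,*E(232,172),.209)[:2]-o2)@R*1e3).round(1))
a,e=tri(t,F(152,310),s,E(155,412)); 
print("toe end",tri(t,F(165,303),s,E(155,408)),"bend",tri(t,F(225,335),s,E(220,380)))
R=np.array([[np.cos(th),-np.sin(th)],[np.sin(th),np.cos(th)]])
b=o+R@[.01,-.025]; print("bolt",b)
print("loop right corner tri",tri(t,A(492,408),s,B(406,336)), "lower R", tri(t,A(500,455),s,B(410,432)))
for z in (.2215,.2235,.2255): 
  for p in ((492,408),(368,465)): print(z,((at_z(t,*A(*p),z)[:2]-o)@R*1e3).round(1))
h=o+R@[-.081-.041,.083-.1555]; print("handle pred",h)
print("proj",proj(t,[*h,.146]),proj(s,[*h,.146]),proj(s,[*h,.078]))
E
```

```text
cab [0.6019 0.1579] 9.107377424080978
[[-1.1, -0.6], [1.8, 4.3], [-0.7, 0.0], [2.3, 3.7], [-1.4, 0.4], [-4.5, 3.5], [2.5, -5.2], [0.2, 4.5], [0.7, -6.6], [2.4, -5.9], [0.9, 3.0], [-3.1, -1.2]]
stand [ 0.5014 -0.0968] 6.518924639279079
[[0.3, -2.4], [1.7, 1.3], [-3.9, -3.2], [0.5, 1.2], [1.4, 3.1]]
FL [-24.4  18.8]
FR [-26.5 -22.1]
BL [74.5 22.5]
BR [ 76.4 -26.1]
sBL [75.2 19. ]
sBR [ 76.5 -30.1]
sFL [-22.    7.7]
t top [ 1.4 -2.2]
s top [ 0.3 -3.7]
tri handle top (array([ 0.50185861, -0.09856676,  0.27603184]), np.float64(0.0012181478696589817)) collar c [-0.5 -1. ] [-1.3  3.2]
toe end (array([ 0.53377925, -0.08740815,  0.06969221]), np.float64(0.004856811619682845)) bend (array([ 0.5027393 , -0.10073495,  0.0885666 ]), np.float64(0.0017231953093750192))
bolt [0.61570869 0.13481658]
loop right corner tri (array([0.61636079, 0.11458314, 0.22059171]), np.float64(0.00021780821342588425)) lower R (array([0.61763859, 0.11242074, 0.1830467 ]), np.float64(0.0019099760665958951))
0.2215 [  6.8 -44.9]
0.2215 [7.1 4.5]
0.2235 [  5.7 -44.4]
0.2235 [6.  4.9]
0.2255 [  4.5 -43.9]
0.2255 [4.8 5.3]
handle pred [0.4928913  0.06702174]
proj [[321.38882383 218.57771185]] [[332.79622863 215.58515201]] [[331.89429312 236.55354157]]
```

Run:
```python
from h import *
s=load("side0.npz");t=load("top0.npz")
E=lambda x,y:(320-.4+x/6,145-.4+y/6);F=lambda x,y:(340-.4+x/7,160-.4+y/7);D=lambda x,y:(250-.4+x/8,185-.4+y/8)
print([at_z(t,*F(*p),.275).round(4).tolist() for p in ((240,98),(273,142),(257,90),(292,130))])
print([at_z(s,*E(*p),.275).round(4).tolist() for p in ((215,40),(268,40))])
print("door bar top",tri(t,D(574,270),s,E(88,432)),"bot",tri(t,D(572,362),s,E(84,553)))
for q in ((.5,-.099,.203-.115),(.502,-.099,.088)): print(proj(t,q),proj(s,q))
# toe end expected for yaws
for yaw in (0,8,15,25):
    a=np.radians(yaw); X=[.502+.034*np.cos(a),-.099+.034*np.sin(a),.07]; p=proj(t,X)[0];q=proj(s,X)[0]; print(yaw,((p-[339.6,159.6])*7).round(),((q-[319.6,144.6])*6).round())
print("dish",at_z(t,337,269,.03),at_z(s,370,267,.03))
print("loop yaw",)
```

```text
[[0.5125, -0.093, 0.275], [0.4895, -0.0973, 0.275], [0.5137, -0.1008, 0.275], [0.4921, -0.1065, 0.275]]
[[0.5141, -0.0953, 0.275], [0.4928, -0.1098, 0.275]]
door bar top (array([0.49141729, 0.06618902, 0.14440131]), np.float64(0.005491792432822429)) bot (array([0.4873451 , 0.06926715, 0.08102619]), np.float64(0.002102621366741893))
[[371.68815362 208.70383943]] [[356.5506693  208.43154164]]
[[371.43707916 208.1600108 ]] [[355.96789248 208.25700522]]
0 [190. 295.] [158. 395.]
8 [180. 299.] [154. 399.]
15 [173. 304.] [152. 402.]
25 [163. 311.] [150. 408.]
dish [0.37305495 0.06051064 0.03      ] [0.36512995 0.07866832 0.03      ]
loop yaw
```

```bash
cat >> h.py <<'E'
from scipy.spatial.transform import Rotation as Ro
def pose(st): return np.array(st["tool_pos"]),Ro.from_rotvec(st["tcp_rot"])
def Rtool(yaw,lean,flip=False):
    """tool z down, leaning forward by lean(deg) toward heading yaw(deg); tool x = +/- left"""
    a,l=np.radians([yaw,lean]); f=np.array([np.cos(a),np.sin(a),0]); left=np.array([-f[1],f[0],0])
    z=f*np.sin(l)+np.array([0,0,-np.cos(l)]); x=left if not flip else -left
    return Ro.from_matrix(np.c_[x,np.cross(z,x),z])
def plan(P,R,P2,R2,n):
    """equal rows, turn about tool applied with shift in tool axes as they stand before row"""
    rv=(R.inv()*R2).as_rotvec(); out=[]; p=np.array(P,float);r=R
    for k in range(n):
        tgt=P+(P2-P)*(k+1)/n
        out.append((r.inv().apply(tgt-p).round(4).tolist(),(rv/n).round(4).tolist())); p=tgt; r=r*Ro.from_rotvec(rv/n)
    return out
E
python3 - <<'E'
from h import *
from workcell import bot
P,R=pose(bot.read_state()); print(P,R.as_matrix().round(3))
R2=Rtool(11,0,False); print("noflip",(R.inv()*R2).as_rotvec()); R2=Rtool(11,0,True); rv=(R.inv()*R2).as_rotvec();print("flip",rv)
for R2 in (Rtool(11,0,False),Rtool(11,0,True)):
  print(plan(P,R,np.array([.502,-.0995,.33]),R2,12))
E
```

```text
[ 0.23933902 -0.63043609  0.23005385] [[ 0.355 -0.935 -0.001]
 [-0.935 -0.355  0.002]
 [-0.002 -0.    -1.   ]]
noflip [-3.10849649e-03  1.43408042e-04 -2.97077468e+00]
flip [9.63109867e-05 2.08762605e-03 1.70816373e-01]
[([-0.0336, -0.0362, -0.0083], [-0.0003, 0.0, -0.2476]), ([-0.0237, -0.0433, -0.0083], [-0.0003, 0.0, -0.2476]), ([-0.0124, -0.0478, -0.0083], [-0.0003, 0.0, -0.2476]), ([-0.0003, -0.0494, -0.0083], [-0.0003, 0.0, -0.2476]), ([0.0118, -0.0479, -0.0083], [-0.0003, 0.0, -0.2476]), ([0.0232, -0.0436, -0.0083], [-0.0003, 0.0, -0.2476]), ([0.0332, -0.0366, -0.0083], [-0.0003, 0.0, -0.2476]), ([0.0411, -0.0273, -0.0083], [-0.0003, 0.0, -0.2476]), ([0.0466, -0.0164, -0.0083], [-0.0003, 0.0, -0.2476]), ([0.0492, -0.0045, -0.0083], [-0.0003, 0.0, -0.2476]), ([0.0488, 0.0077, -0.0083], [-0.0003, 0.0, -0.2476]), ([0.0454, 0.0194, -0.0083], [-0.0003, 0.0, -0.2476])]
[([-0.0336, -0.0362, -0.0083], [0.0, 0.0002, 0.0142]), ([-0.0341, -0.0357, -0.0083], [0.0, 0.0002, 0.0142]), ([-0.0346, -0.0352, -0.0083], [0.0, 0.0002, 0.0142]), ([-0.0351, -0.0347, -0.0083], [0.0, 0.0002, 0.0142]), ([-0.0356, -0.0342, -0.0083], [0.0, 0.0002, 0.0142]), ([-0.0361, -0.0337, -0.0083], [0.0, 0.0002, 0.0142]), ([-0.0366, -0.0332, -0.0083], [0.0, 0.0002, 0.0142]), ([-0.037, -0.0326, -0.0083], [0.0, 0.0002, 0.0142]), ([-0.0375, -0.0321, -0.0083], [0.0, 0.0002, 0.0142]), ([-0.0379, -0.0316, -0.0083], [0.0, 0.0002, 0.0142]), ([-0.0384, -0.031, -0.0083], [0.0, 0.0002, 0.0142]), ([-0.0388, -0.0305, -0.0083], [0.0, 0.0002, 0.0142])]
```

Call:
arm_command([
  {"xyz": [-0.02, -0.02, -0.05], "delta_rot": [0, 0, 0.015], "gripper": 0.085},
  {"xyz": [-0.034, -0.035, -0.05], "delta_rot": [0, 0, 0.015]},
  {"xyz": [-0.035, -0.035, 0], "delta_rot": [0, 0, 0.015]},
  {"xyz": [-0.035, -0.035, 0], "delta_rot": [0, 0, 0.014]},
  {"xyz": [-0.035, -0.034, 0], "delta_rot": [0, 0, 0.014]},
  {"xyz": [-0.036, -0.034, 0], "delta_rot": [0, 0, 0.014]},
  {"xyz": [-0.036, -0.033, 0], "delta_rot": [0, 0, 0.014]},
  {"xyz": [-0.037, -0.032, 0], "delta_rot": [0, 0, 0.014]},
  {"xyz": [-0.037, -0.032, 0], "delta_rot": [0, 0, 0.014]},
  {"xyz": [-0.038, -0.031, 0], "delta_rot": [0, 0, 0.014]},
  {"xyz": [-0.038, -0.031, 0], "delta_rot": [0, 0, 0.014]},
  {"xyz": [-0.038, -0.03, 0], "delta_rot": [0, 0, 0.014]},
])

```text
invalid input
```

```bash
cat > go.py <<'E'
import sys
from h import *
from workcell import bot
st=bot.read_state(); P,R=pose(st)
print("t",st["time"].__round__(2) if hasattr(st["time"],"__round__") else st["time"],"P",P.round(4),"q",st["q"].round(2),"F",st["wrist_force"].round(1),"w",round(st["width"],3))
x,y,z,yaw,lean,flip,n=map(float,sys.argv[1:8])
for r in plan(P,R,np.array([x,y,z]),Rtool(yaw,lean,bool(flip)),int(n)): print(r)
E
python3 go.py .502 -.0995 .32 11 0 1 1
```

```text
t 0.1 P [ 0.2393 -0.6304  0.2301] q [-1.24  0.26  1.61  0.    1.27 -0.04] F [-0.2  0.5 -0.3] w 1.0
([-0.4033, -0.434, -0.0891], [0.0001, 0.0021, 0.1708])
```

Call:
arm_command([
  {"xyz": [-0.02, -0.02, -0.05], "delta_rot": [0, 0, 0.015], "gripper": 0.085},
  {"xyz": [-0.034, -0.035, -0.05], "delta_rot": [0, 0, 0.015], "gripper": 0.085},
  {"xyz": [-0.035, -0.035, 0], "delta_rot": [0, 0, 0.015], "gripper": 0.085},
  {"xyz": [-0.035, -0.035, 0], "delta_rot": [0, 0, 0.014], "gripper": 0.085},
  {"xyz": [-0.035, -0.034, 0], "delta_rot": [0, 0, 0.014], "gripper": 0.085},
  {"xyz": [-0.036, -0.034, 0], "delta_rot": [0, 0, 0.014], "gripper": 0.085},
  {"xyz": [-0.036, -0.033, 0], "delta_rot": [0, 0, 0.014], "gripper": 0.085},
  {"xyz": [-0.037, -0.032, 0], "delta_rot": [0, 0, 0.014], "gripper": 0.085},
  {"xyz": [-0.037, -0.032, 0], "delta_rot": [0, 0, 0.014], "gripper": 0.085},
  {"xyz": [-0.038, -0.031, 0], "delta_rot": [0, 0, 0.014], "gripper": 0.085},
  {"xyz": [-0.038, -0.031, 0], "delta_rot": [0, 0, 0.014], "gripper": 0.085},
  {"xyz": [-0.038, -0.03, 0], "delta_rot": [0, 0, 0.014], "gripper": 0.085},
])

```text
time: 1.3
tool_pos: [0.4835, -0.136, 0.3103]
tcp_rot: [2.423, -1.999, -0.0]
wrist_force: [1.1, -1.4, 0.9]
width: 0.995
```

```bash
python3 go.py .502 -.0995 .32 11 0 1 1
```

```text
t 1.3 P [ 0.4835 -0.136   0.3103] q [-0.32 -0.11  1.86 -0.    1.39  1.06] F [ 1.1 -1.4  0.9] w 0.995
([-0.0323, -0.0251, -0.0097], [0.0002, 0.0001, -0.0008])
```

Call:
arm_command([
  {"xyz": [-0.032, -0.025, 0], "delta_rot": [0, 0, 0], "gripper": 0.085},
  {"xyz": [0, 0, 0], "delta_rot": [0, 0, 0], "gripper": 0.085},
  {"xyz": [0, 0, 0], "delta_rot": [0, 0, 0], "gripper": 0.085},
])

```text
time: 1.6
tool_pos: [0.5016, -0.1011, 0.31]
tcp_rot: [2.426, -1.995, -0.001]
wrist_force: [0.0, -0.1, 0.3]
width: 0.995
```

```bash
python3 go.py .502 -.0995 .222 11 0 1 1
python3 - <<'E'
from h import *
from workcell import bot, read_camera
for n,b in (("side",(300,90,420,180)),("top",(320,130,440,220))):
    c=read_camera(n); crop(c,*b,6,f"pics/{n}1.png")
E
```

```text
t 1.6 P [ 0.5016 -0.1011  0.31  ] q [-0.25 -0.09  1.84 -0.    1.39  1.13] F [ 0.  -0.1  0.3] w 0.995
([-0.0015, -0.0008, 0.088], [0.0014, -0.0001, 0.0025])
```

View pics/side1.png

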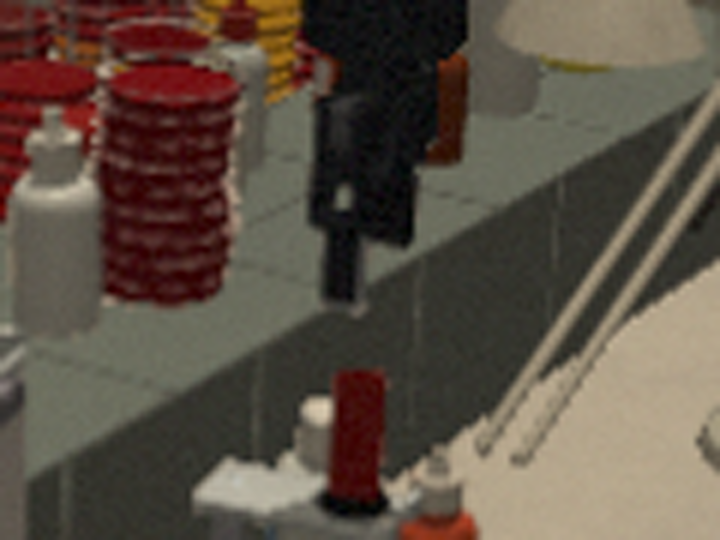

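View pics/top1.png

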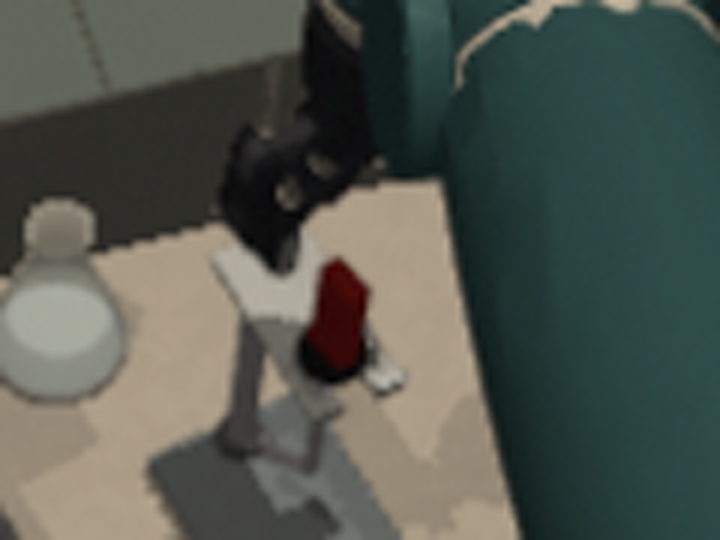

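Call:
arm_command([
  {"xyz": [-0.001, -0.001, 0.03], "delta_rot": [0.0015, 0, 0.002], "gripper": 0.085},
  {"xyz": [-0.001, 0, 0.03], "delta_rot": [0, 0, 0], "gripper": 0.085},
  {"xyz": [0, 0, 0.028], "delta_rot": [0, 0, 0], "gripper": 0.085},
  {"xyz": [0, 0, 0], "delta_rot": [0, 0, 0], "gripper": 0.085},
])

```text
time: 2.1
tool_pos: [0.4985, -0.1005, 0.2179]
tcp_rot: [2.417, -2.002, -0.011]
wrist_force: [-0.5, -0.0, -0.2]
width: 0.998
```

Call:
arm_command([
  {"xyz": [0, 0, 0], "delta_rot": [0, 0, 0], "gripper": 0.03},
  {"xyz": [0, 0, 0], "delta_rot": [0, 0, 0], "gripper": 0.03},
  {"xyz": [0, 0, 0], "delta_rot": [0, 0, 0], "gripper": 0.03},
  {"xyz": [0, 0, 0], "delta_rot": [0, 0, 0], "gripper": 0.03},
], force=20)

```text
time: 2.5
tool_pos: [0.5033, -0.1001, 0.2242]
tcp_rot: [-2.42, 2.0, -0.005]
wrist_force: [0.8, 0.3, -0.8]
width: 0.357
```

```bash
python3 go.py .502 -.0995 .222 11 0 1 1
python3 - <<'E'
from h import *
from workcell import bot, read_camera
for n,b in (("side",(300,120,420,210)),("top",(320,130,440,220))):
    c=read_camera(n); crop(c,*b,6,f"pics/{n}2.png")
E
```

```text
t 2.5 P [ 0.5033 -0.1001  0.2242] q [-0.25 -0.04  1.96  0.    1.22  1.14] F [ 0.8  0.3 -0.8] w 0.357
([-0.0008, 0.0012, 0.0022], [-0.004, -0.0012, -0.0023])
```

View pics/side2.png

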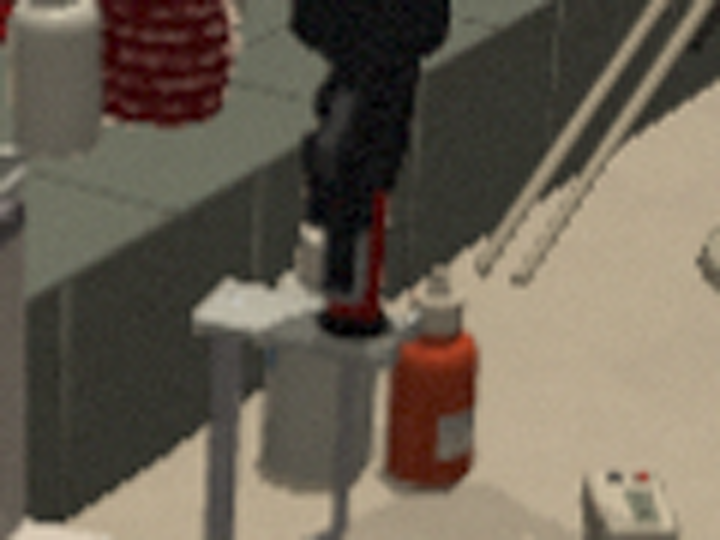

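View pics/top2.png

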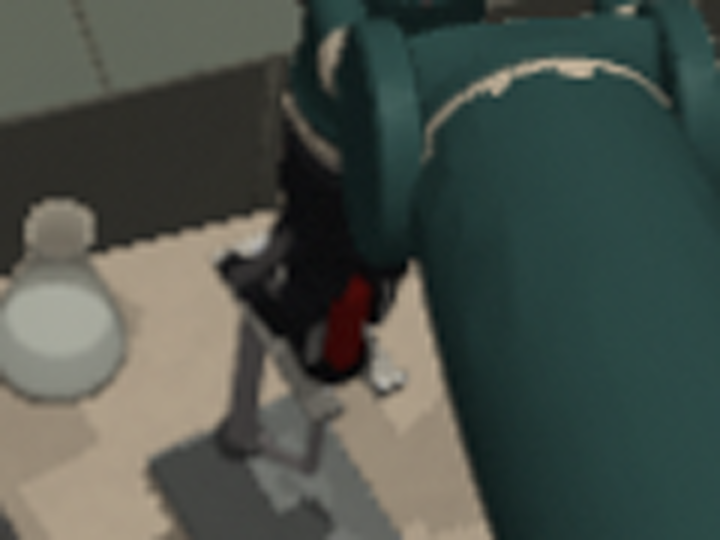

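Call:
arm_command([
  {"xyz": [0, 0.001, 0.002], "delta_rot": [-0.004, -0.001, -0.002], "gripper": 0.0},
  {"xyz": [0, 0, 0], "delta_rot": [0, 0, 0], "gripper": 0.0},
  {"xyz": [0, 0, 0], "delta_rot": [0, 0, 0], "gripper": 0.0},
  {"xyz": [0, 0, 0], "delta_rot": [0, 0, 0], "gripper": 0.0},
  {"xyz": [0, 0, 0], "delta_rot": [0, 0, 0], "gripper": 0.0},
], force=100)

```text
time: 3.1
tool_pos: [0.5018, -0.0999, 0.2211]
tcp_rot: [2.423, -1.998, -0.002]
wrist_force: [0.8, 0.1, 3.7]
width: 0.15
```

```bash
python3 go.py .502 -.0995 .222 11 0 1 1
python3 - <<'E'
from workcell import bot
print(bot.read_state()["tcp_rot"], bot.read_state()["torque"])
E
```

```text
t 3.1 P [ 0.5018 -0.0999  0.2211] q [-0.25 -0.04  1.96 -0.    1.22  1.13] F [0.8 0.1 3.7] w 0.15
([-0.0004, -0.0002, -0.0009], [0.0016, 0.0006, -0.0001])
[ 2.42341784e+00 -1.99787413e+00 -2.30507893e-03] [ 0.0455092  -0.07375899 -0.01049911]
```

Call:
arm_command([
  {"xyz": [0, 0, -0.007], "delta_rot": [0, 0, 0], "gripper": 0.0},
  {"xyz": [0, 0, -0.008], "delta_rot": [0, 0, 0], "gripper": 0.0},
  {"xyz": [0, 0, 0], "delta_rot": [0, 0, 0], "gripper": 0.0},
  {"xyz": [-0.001, 0.015, 0], "delta_rot": [0, 0, 0], "gripper": 0.0},
  {"xyz": [-0.001, 0.015, 0], "delta_rot": [0, 0, 0], "gripper": 0.0},
  {"xyz": [-0.001, 0.015, 0], "delta_rot": [0, 0, 0], "gripper": 0.0},
  {"xyz": [-0.001, 0.015, 0], "delta_rot": [0, 0, 0], "gripper": 0.0},
  {"xyz": [0, 0.005, -0.01], "delta_rot": [0, 0, 0], "gripper": 0.0},
  {"xyz": [0, 0, -0.03], "delta_rot": [0, 0, 0], "gripper": 0.0},
  {"xyz": [0, 0, -0.04], "delta_rot": [0, 0, 0], "gripper": 0.0},
  {"xyz": [0, 0, -0.04], "delta_rot": [0, 0, 0], "gripper": 0.0},
  {"xyz": [0, 0, 0], "delta_rot": [0, 0, 0], "gripper": 0.0},
])

```text
time: 4.3
tool_pos: [0.44, -0.1094, 0.3639]
tcp_rot: [-2.42, 1.996, -0.016]
wrist_force: [0.6, -0.1, -0.6]
width: 0.152
```

```bash
python3 go.py .502 -.0995 .222 11 0 1 1
python3 - <<'E'
from h import *
from workcell import bot, read_camera
for n,b in (("side",(260,50,420,170)),("top",(300,110,460,230))):
    c=read_camera(n); np.savez(n+"3.npz",**c); crop(c,*b,5,f"pics/{n}3.png")
E
```

```text
t 4.3 P [ 0.44   -0.1094  0.3639] q [-0.3  -0.23  1.87 -0.    1.49  1.08] F [ 0.6 -0.1 -0.6] w 0.152
([0.0013, -0.0614, 0.1425], [-0.0095, -0.0052, -0.0006])
```

View pics/side3.png

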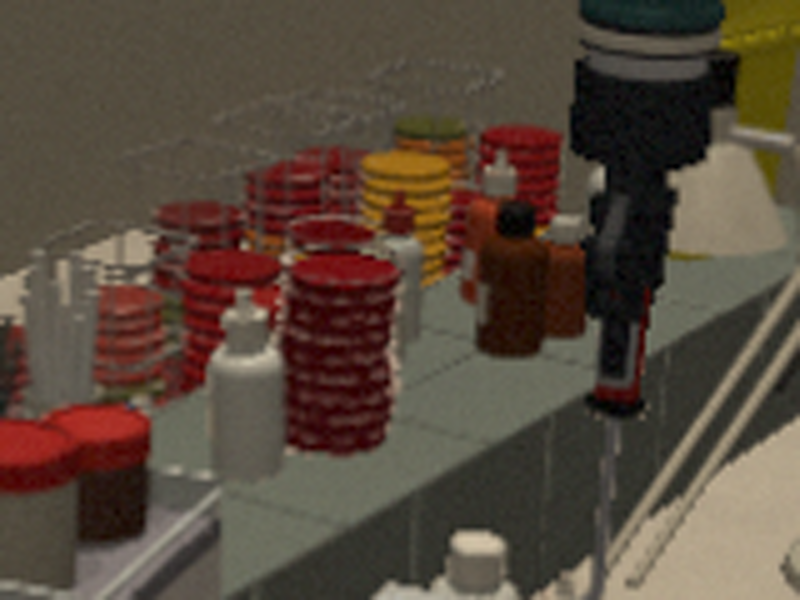

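View pics/top3.png

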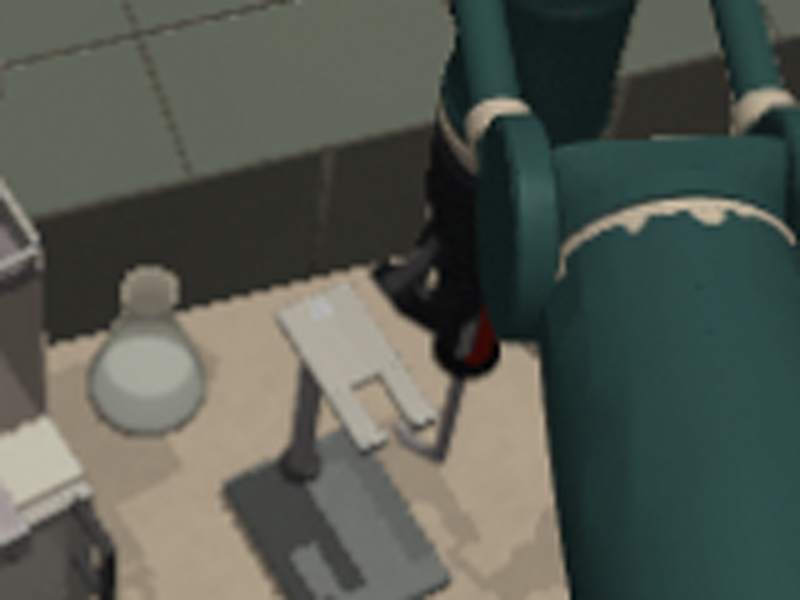

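Run:
```python
from h import *
s=load("side3.npz");t=load("top3.npz")
crop(s,350,110,430,210,6,"pics/s3b.png"); crop(t,350,155,420,225,8,"pics/t3b.png")
```

```text
(no output)
```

View pics/s3b.png

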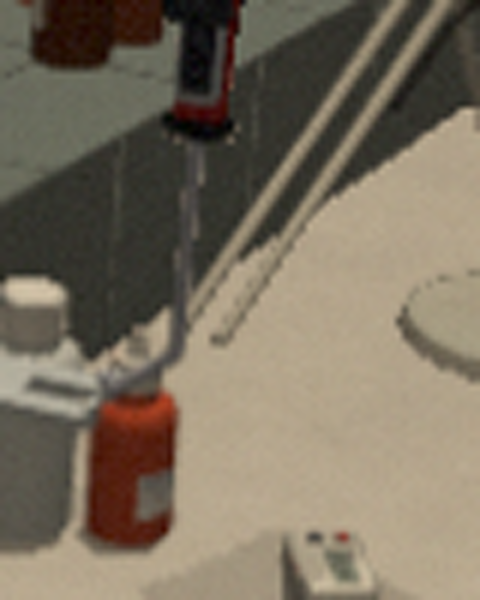

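View pics/t3b.png

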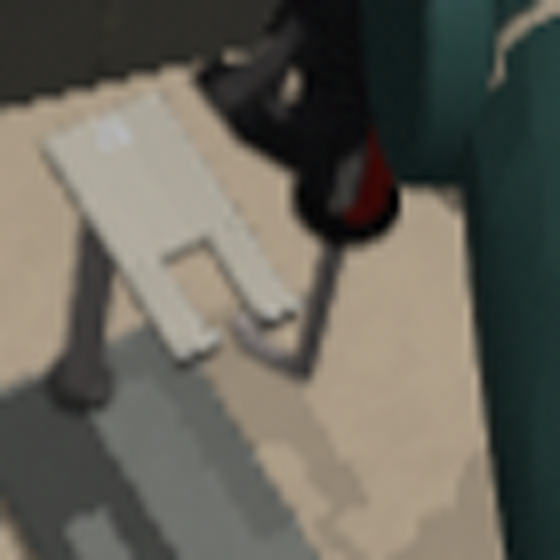

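Run:
```python
from h import *
from workcell import bot
s=load("side3.npz");t=load("top3.npz")
A=lambda x,y:(350-.4+x/8,155-.4+y/8);B=lambda x,y:(350-.4+x/6,110-.4+y/6)
L=[("mouth L in",216,342,.206,-29,9),("mouth R in",265,322,.206,-29,-9),("mouth L out",188,360,.206,-29,25),("mouth R out",297,305,.206,-29,-25),("slot end L",163,262,.203,12,9),("slot end R",207,237,.203,12,-9),("back L",42,142,.203,76,25),("back R",155,90,.203,76,-25)]
w=[at_z(t,*A(x,y),z) for _,x,y,z,_,_ in L]
for l,p in zip(L,w): print(l[0],p.round(4))
i=[0,1,2,3,4,5]
o,th,r=fit2([(L[k][4]/1e3,L[k][5]/1e3) for k in i],[w[k] for k in i]); print("stand",o,np.degrees(th),r.round(1).tolist())
i=range(8)
o,th,r=fit2([(L[k][4]/1e3,L[k][5]/1e3) for k in i],[w[k] for k in i]); print("stand",o,np.degrees(th),r.round(1).tolist())
P,R=pose(bot.read_state()); print(P,R.apply([0,0,.018])+P, R.as_matrix().round(3))
print("bend",tri(t,A(303,372),s,B(178,352))); print("toe end",tri(t,A(243,325),s,B(110,385)))
print("bend exp",R.apply([0,0,.133])+P)
print("collar c",tri(t,A(348,205),s,B(200,125)))
print("shank mid",tri(t,A(322,300),s,B(183,260)))
```

```text
mouth L in [ 0.4745 -0.0922  0.206 ]
mouth R in [ 0.476  -0.1118  0.206 ]
mouth L out [ 0.4711 -0.0801  0.206 ]
mouth R out [ 0.4786 -0.1253  0.206 ]
slot end L [ 0.5127 -0.088   0.203 ]
slot end R [ 0.5169 -0.1069  0.203 ]
back L [ 0.5744 -0.066   0.203 ]
back R [ 0.5812 -0.1133  0.203 ]
stand [ 0.50348052 -0.09862146] 7.863790774097633 [[0.9, 1.5], [0.1, -0.3], [-0.2, -2.3], [0.4, 2.1], [-1.5, 0.0], [0.3, -1.0]]
stand [ 0.50322446 -0.09890723] 7.302196717450925 [[1.2, 1.4], [0.4, -0.3], [-0.2, -2.3], [0.9, 2.1], [-1.3, 0.4], [0.6, -0.6], [-1.1, -1.5], [-0.6, 0.7]]
[ 0.43775304 -0.1087141   0.35782007] [ 0.43777641 -0.10872497  0.33982008] [[ 0.19  -0.982  0.001]
 [-0.982 -0.19  -0.001]
 [ 0.001 -0.001 -1.   ]]
bend (array([ 0.43976907, -0.10680833,  0.23527722]), np.float64(0.0010624426549051518))
toe end (array([ 0.47365719, -0.10229273,  0.21149842]), np.float64(0.0022950980630800717))
bend exp [ 0.43792574 -0.10879443  0.2248202 ]
collar c (array([ 0.43772523, -0.1067324 ,  0.35096304]), np.float64(0.00274366735630461))
shank mid (array([ 0.44155258, -0.10846091,  0.28194038]), np.float64(0.0019230986597522834))
```

Run:
```python
from h import *
s=load("side3.npz");t=load("top3.npz")
crop(s,270,175,300,220,14,"pics/s3l.png"); crop(t,268,168,302,198,20,"pics/t3l.png")
```

```text
(no output)
```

View pics/s3l.png

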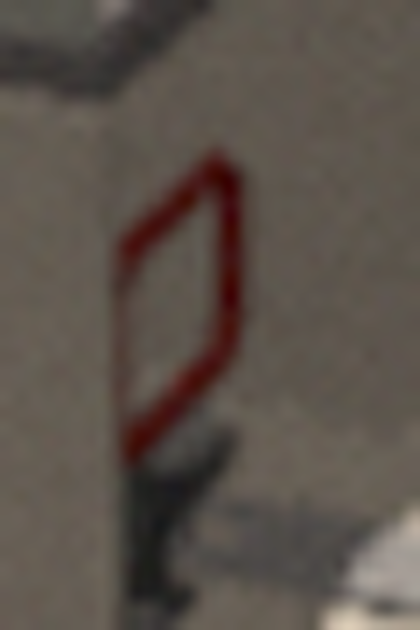

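View pics/t3l.png

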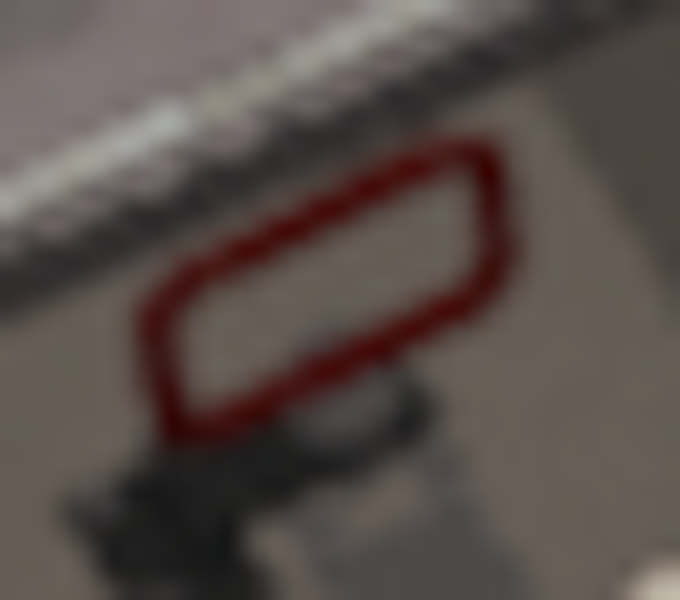

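Run:
```python
from h import *
s=load("side3.npz");t=load("top3.npz")
A=lambda x,y:(268-.47+x/20,168-.47+y/20);B=lambda x,y:(270-.46+x/14,175-.46+y/14)
r,e1=tri(t,A(494,208),s,B(231,256)); l,e2=tri(t,A(166,368),s,B(126,350))
print("right",r,e1,"left",l,e2, (r+l)/2, np.linalg.norm(r-l), np.degrees(np.arctan2((r-l)[0],-(r-l)[1])))
for a,z in (((320,222),.2215),((341,350),.1795)):
  for d in (0,.003,.006): print(at_z(t,*A(*a),z+d))
for a,b,z in (((152,300),(488,148),.2215),((178,432),(503,272),.1795)):
   p=at_z(t,*A(*a),z);q=at_z(t,*A(*b),z);print(p,q,np.linalg.norm(p-q),np.degrees(np.arctan2((q-p)[0],-(q-p)[1])))
for b,z in (((118,245),.2215),((222,160),.2215),((225,355),.1795),((130,452),.1795)): print('side',at_z(s,*B(*b),z))
```

```text
right [0.61842637 0.11067653 0.20014673] 0.0026639676193906023 left [0.60538962 0.16432589 0.2070913 ] 0.0017339443669835998 [0.61190799 0.13750121 0.20361901] 0.055645641656129875 13.6581035884561
[0.61342613 0.13815764 0.2215    ]
[0.61162382 0.13854151 0.2245    ]
[0.60982151 0.13892537 0.2275    ]
[0.61677177 0.13661197 0.1795    ]
[0.61502024 0.13698695 0.1825    ]
[0.61326872 0.13736193 0.1855    ]
[0.60923933 0.16456629 0.2215    ] [0.6170187 0.1117542 0.2215   ] 0.053381973540229194 8.379565373022107
[0.61167116 0.16321805 0.1795    ] [0.6213234  0.11014264 0.1795    ] 0.05394593912844722 10.307105460643553
side [0.61389217 0.15307083 0.2215    ]
side [0.61751314 0.1128106  0.2215    ]
side [0.61643104 0.11395444 0.1795    ]
side [0.6097385  0.15614643 0.1795    ]
```

```bash
python3 go.py .4516 .1104 .335 9.3 40 1 10
```

```text
t 4.4 P [ 0.4378 -0.1087  0.3578] q [-0.3  -0.23  1.87 -0.    1.49  1.08] F [ 0.1  1.  -1.7] w 0.15
([-0.0212, -0.0055, 0.0023], [0.0697, 0.0009, 0.0028])
([-0.0213, -0.0053, 0.0026], [0.0697, 0.0009, 0.0028])
([-0.0213, -0.005, 0.003], [0.0697, 0.0009, 0.0028])
([-0.0213, -0.0048, 0.0033], [0.0697, 0.0009, 0.0028])
([-0.0213, -0.0045, 0.0036], [0.0697, 0.0009, 0.0028])
([-0.0213, -0.0041, 0.0039], [0.0697, 0.0009, 0.0028])
([-0.0213, -0.0038, 0.0041], [0.0697, 0.0009, 0.0028])
([-0.0214, -0.0034, 0.0044], [0.0697, 0.0009, 0.0028])
([-0.0214, -0.0031, 0.0046], [0.0697, 0.0009, 0.0028])
([-0.0214, -0.0027, 0.0047], [0.0697, 0.0009, 0.0028])
```

Call:
arm_command([
  {"xyz": [0, 0, -0.025], "delta_rot": [0, 0, 0], "gripper": 0.0},
  {"xyz": [-0.021, -0.005, -0.01], "delta_rot": [0.07, 0.001, 0.003], "gripper": 0.0},
  {"xyz": [-0.021, -0.005, 0.003], "delta_rot": [0.07, 0.001, 0.003], "gripper": 0.0},
  {"xyz": [-0.021, -0.005, 0.003], "delta_rot": [0.07, 0.001, 0.003], "gripper": 0.0},
  {"xyz": [-0.021, -0.005, 0.003], "delta_rot": [0.07, 0.001, 0.003], "gripper": 0.0},
  {"xyz": [-0.021, -0.005, 0.003], "delta_rot": [0.07, 0.001, 0.003], "gripper": 0.0},
  {"xyz": [-0.021, -0.004, 0.004], "delta_rot": [0.07, 0.001, 0.003], "gripper": 0.0},
  {"xyz": [-0.021, -0.004, 0.004], "delta_rot": [0.07, 0.001, 0.003], "gripper": 0.0},
  {"xyz": [-0.021, -0.003, 0.004], "delta_rot": [0.07, 0.001, 0.003], "gripper": 0.0},
  {"xyz": [-0.021, -0.003, 0.004], "delta_rot": [0.07, 0.001, 0.003], "gripper": 0.0},
  {"xyz": [-0.021, -0.003, 0.004], "delta_rot": [0.07, 0.001, 0.003], "gripper": 0.0},
  {"xyz": [0, 0, 0], "delta_rot": [0, 0, 0], "gripper": 0.0},
])

```text
time: 5.6
tool_pos: [0.4475, 0.1092, 0.3673]
tcp_rot: [-1.945, 1.648, -0.592]
wrist_force: [-0.2, 0.7, -2.1]
width: 0.152
```

```bash
python3 go.py .4516 .1104 .300 9.3 40 1 2
python3 - <<'E'
from h import *
from workcell import bot, read_camera
for n,b in (("side",(220,90,380,210)),("top",(230,110,390,230))):
    c=read_camera(n); np.savez(n+"4.npz",**c); crop(c,*b,5,f"pics/{n}4.png")
E
```

```text
t 5.6 P [0.4475 0.1092 0.3673] q [ 0.2  -0.69  2.28 -0.03  0.86  1.62] F [-0.2  0.7 -2.1] w 0.152
([-0.0002, 0.0198, 0.0273], [0.0031, 0.0018, 0.0006])
([-0.0002, 0.0199, 0.0272], [0.0031, 0.0018, 0.0006])
```

View pics/side4.png

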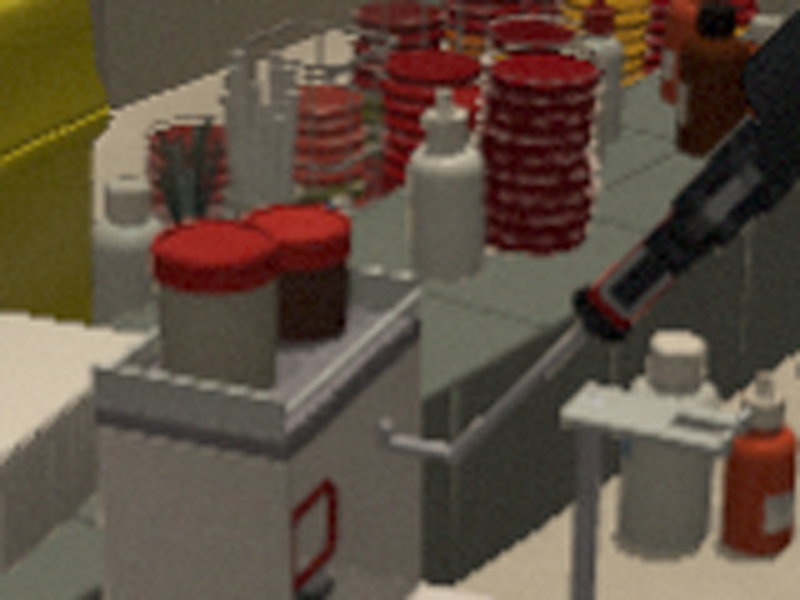

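View pics/top4.png

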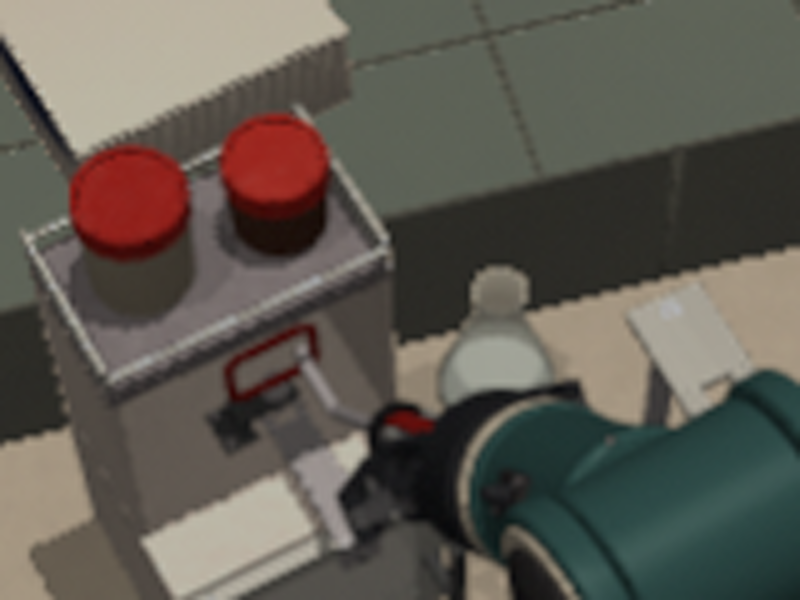

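Run:
```python
from h import *
from workcell import bot
s=load("side4.npz");t=load("top4.npz")
A=lambda x,y:(230-.4+x/5,110-.4+y/5);B=lambda x,y:(220-.4+x/5,90-.4+y/5)
st=bot.read_state();P,R=pose(st);print(P,R.as_matrix().round(3), st["q"])
f=np.array([.987,.1616,0])
rod=lambda x,z: P+R.apply([0,-x,.0181-z])
for n,a,b,m in (("tip",(302,350),(386,434),(.034,-.133)),("toeend",(310,370),(395,442),(.029,-.1395)),("bend",(338,412),(452,450),(0,-.115)),("collar",(385,425),(603,312),(0,0))):
    p,e=tri(t,A(*a),s,B(*b)); print(n,p.round(4),round(e,4),"pred",rod(*m).round(4))
```

```text
[0.44928439 0.10753388 0.37022163] [[ 0.162 -0.759  0.631]
 [-0.987 -0.124  0.104]
 [-0.001 -0.639 -0.769]] [ 0.19667214 -0.69196612  2.27523104 -0.02732987  0.86513478  1.61500434]
tip [0.5733 0.1281 0.2693] 0.0044 pred [0.5704 0.1275 0.2758]
toeend [0.565  0.128  0.2653] 0.001 pred [0.5707 0.1276 0.2676]
bend [0.5339 0.1222 0.2667] 0.0009 pred [0.5332 0.1214 0.2679]
collar [0.4595 0.1155 0.3619] 0.0107 pred [0.4607 0.1094 0.3563]
```

Call:
arm_command([
  {"xyz": [0, 0.015, 0.018], "delta_rot": [0.003, 0.002, 0], "gripper": 0.0},
  {"xyz": [0, 0.015, 0.018], "delta_rot": [0.003, 0.002, 0], "gripper": 0.0},
  {"xyz": [0, 0.015, 0.018], "delta_rot": [0, 0, 0], "gripper": 0.0},
  {"xyz": [0, 0, 0], "delta_rot": [0, 0, 0], "gripper": 0.0},
  {"xyz": [0, 0, 0], "delta_rot": [0, 0, 0], "gripper": 0.0},
])

```text
time: 6.2
tool_pos: [0.4513, 0.1064, 0.3022]
tcp_rot: [-1.933, 1.651, -0.607]
wrist_force: [-0.4, -0.1, -0.5]
width: 0.15
```

```bash
python3 go.py .5108 .1201 .300 9.3 40 1 4
python3 - <<'E'
from h import *
from workcell import bot, read_camera
for n,b in (("side",(220,130,340,220)),("top",(250,150,370,240))):
    c=read_camera(n); np.savez(n+"5.npz",**c); crop(c,*b,6,f"pics/{n}5.png")
E
```

```text
t 6.2 P [0.4513 0.1064 0.3022] q [ 0.2  -0.68  2.39 -0.04  0.72  1.64] F [-0.4 -0.1 -0.5] w 0.15
([-0.0011, -0.0113, 0.0103], [-0.001, -0.0013, -0.0009])
([-0.0011, -0.0113, 0.0103], [-0.001, -0.0013, -0.0009])
([-0.001, -0.0113, 0.0102], [-0.001, -0.0013, -0.0009])
([-0.001, -0.0113, 0.0102], [-0.001, -0.0013, -0.0009])
```

View pics/side5.png

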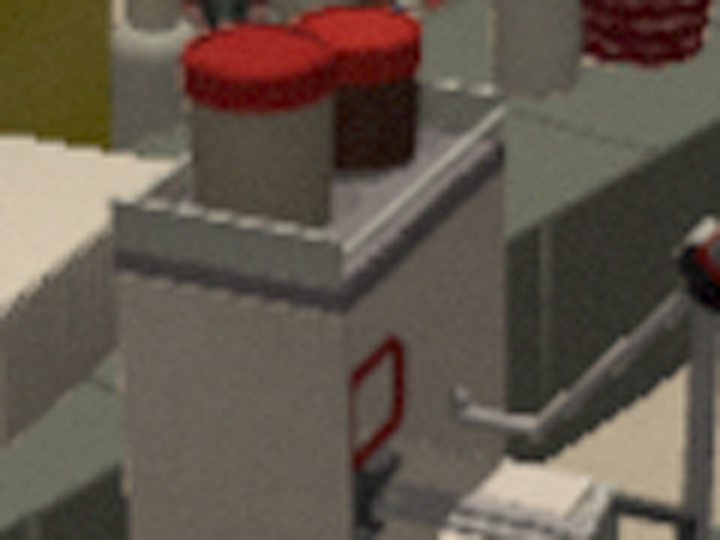

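View pics/top5.png

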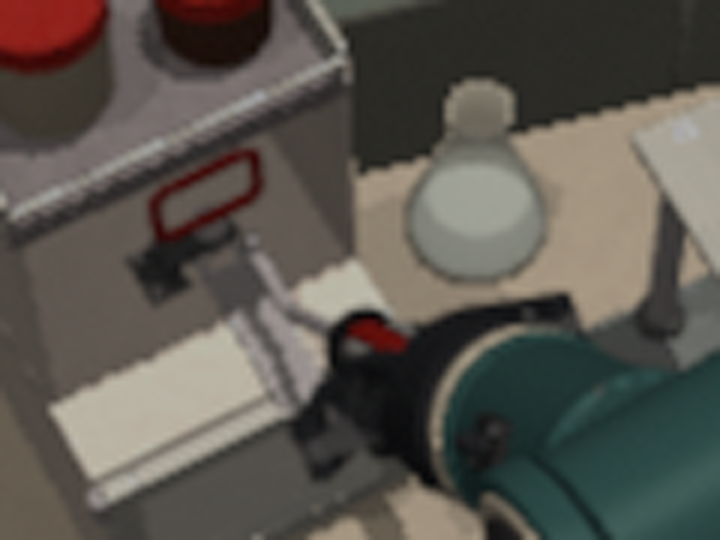

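Run:
```python
from h import *
from workcell import bot
s=load("side5.npz");t=load("top5.npz")
A=lambda x,y:(250-.4+x/6,150-.4+y/6);B=lambda x,y:(220-.4+x/6,130-.4+y/6)
st=bot.read_state();P,R=pose(st);print(P)
rod=lambda x,z: P+R.apply([0,-x,.0181-z])
for n,a,b,m in (("tip",(248,241),(460,394),(.034,-.133)),("toeend",(256,257),(466,412),(.029,-.1395)),("bend",(283,297),(538,428),(0,-.115))):
    p,e=tri(t,A(*a),s,B(*b)); print(n,p.round(4),round(e,4),"pred",rod(*m).round(4))
f=np.array([.987,.1616,0]); 
for d in (.041,.061):
  X=rod(.034,-.133)+f*d; p=proj(t,X)[0];print("tip moved",X,((p-[249.6,149.6])*6)); X=rod(.0146,-.1272)+f*d; p=proj(t,X)[0];print("toe mid moved",X,((p-[249.6,149.6])*6))
X=rod(.0146,-.1272)+f*.0603-np.array([.1616,-.987,0])*.004; print(X,((proj(t,X)[0]-[249.6,149.6])*6),((proj(s,X)[0]-[219.6,129.6])*6))
```

```text
[0.45202312 0.10691223 0.30455643]
tip [0.5741 0.1284 0.2135] 0.0034 pred [0.5744 0.1262 0.2116]
toeend [0.5711 0.1265 0.2039] 0.0014 pred [0.5748 0.1262 0.2035]
bend [0.5413 0.1206 0.2044] 0.0096 pred [0.5373 0.1203 0.2033]
tip moved [0.61490076 0.13279566 0.21164798] [214.59195079 179.15215041]
toe mid moved [0.59660543 0.12988909 0.20347286] [233.2021381  217.07069681]
tip moved [0.63464076 0.13602766 0.21164798] [195.55149253 148.0870749 ]
toe mid moved [0.61634543 0.13312109 0.20347286] [214.03111234 185.75674078]
[0.61500813 0.13695597 0.20347286] [207.29581319 190.33257534] [369.41521157 395.89037895]
```

Call:
arm_command([
  {"xyz": [-0.004, 0.004, 0.0045], "delta_rot": [0, 0, 0], "gripper": 0.0},
  {"xyz": [0, 0, 0], "delta_rot": [0, 0, 0], "gripper": 0.0},
  {"xyz": [0, -0.0115, 0.0095], "delta_rot": [0, 0, 0], "gripper": 0.0},
  {"xyz": [0, -0.0115, 0.0095], "delta_rot": [0, 0, 0], "gripper": 0.0},
  {"xyz": [0, 0, 0], "delta_rot": [0, 0, 0], "gripper": 0.0},
  {"xyz": [0, 0, 0], "delta_rot": [0, 0, 0], "gripper": 0.0},
])

```text
time: 6.9
tool_pos: [0.4793, 0.1162, 0.2963]
tcp_rot: [-1.934, 1.649, -0.606]
wrist_force: [0.1, 0.3, -1.0]
width: 0.152
```

```bash
cat > look.py <<'E'
import sys
from h import *
from workcell import bot, read_camera
k=sys.argv[1]
for n,b in (("side",(240,140,340,215)),("top",(250,150,350,225))):
    c=read_camera(n); np.savez(n+k+".npz",**c); crop(c,*b,8,f"pics/{n}{k}.png")
st=bot.read_state();P,R=pose(st);rod=lambda x,z: P+R.apply([0,-x,.0181-z])
print("toe mid",rod(.0146,-.1272),"tip",rod(.034,-.133),"F",st["wrist_force"])
E
python3 go.py .5108 .1201 .298 9.3 40 1 2; python3 look.py 6
```

```text
t 6.9 P [0.4793 0.1162 0.2963] q [ 0.21 -0.59  2.36 -0.06  0.67  1.66] F [ 0.1  0.3 -1. ] w 0.152
([0.0005, -0.0127, 0.0096], [-0.0022, -0.0017, -0.001])
([0.0006, -0.0127, 0.0096], [-0.0022, -0.0017, -0.001])
toe mid [0.58279779 0.13251289 0.19493486] tip [0.60111332 0.13545244 0.20305276] F [ 0.08239976 -0.42949956 -1.0053279 ]
```

View pics/side6.png

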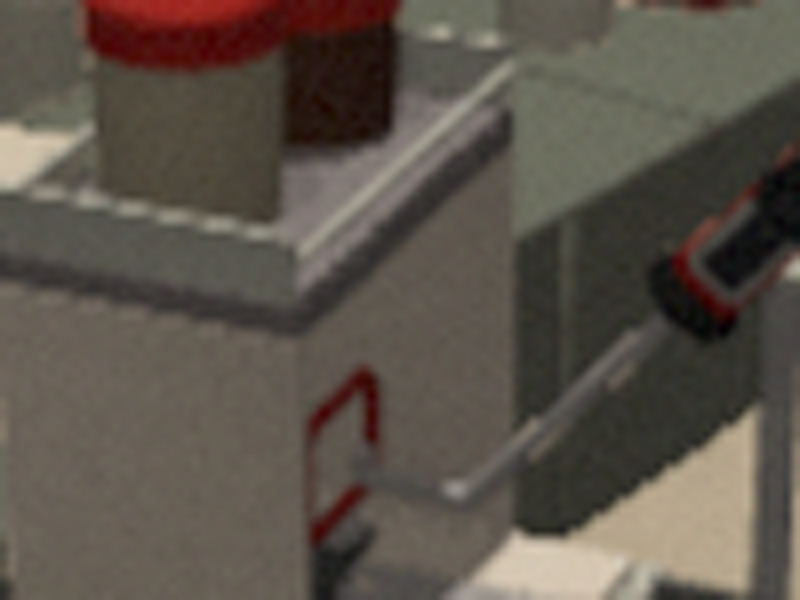

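View pics/top6.png

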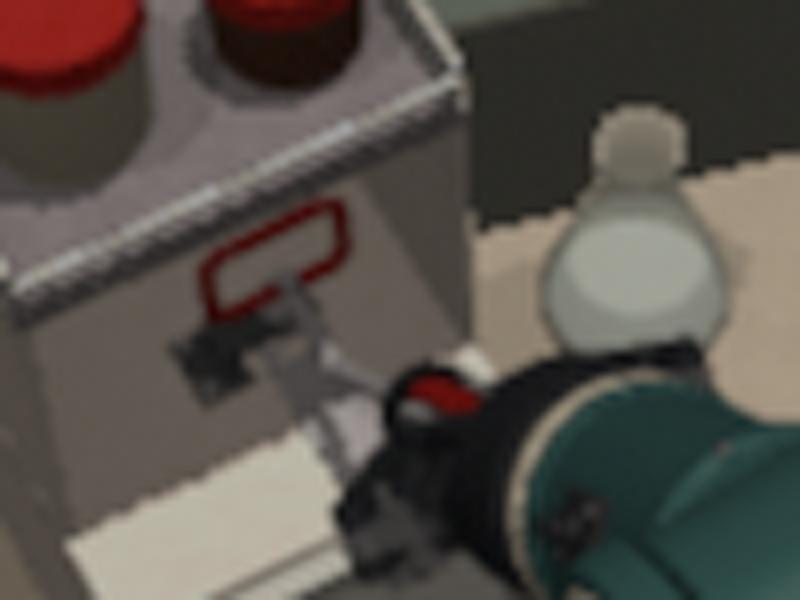

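Call:
arm_command([
  {"xyz": [0, -0.009, 0.006], "delta_rot": [0, 0, 0], "gripper": 0.0},
  {"xyz": [0, -0.008, 0.0065], "delta_rot": [0, 0, 0], "gripper": 0.0},
  {"xyz": [0, -0.008, 0.0065], "delta_rot": [0, 0, 0], "gripper": 0.0},
  {"xyz": [0, 0, 0], "delta_rot": [0, 0, 0], "gripper": 0.0},
  {"xyz": [0, 0, 0], "delta_rot": [0, 0, 0], "gripper": 0.0},
])

```text
time: 7.5
tool_pos: [0.5107, 0.1209, 0.2977]
tcp_rot: [-1.934, 1.649, -0.606]
wrist_force: [-0.4, 0.7, -1.2]
width: 0.148
```

```bash
python3 go.py .5108 .1201 .298 9.3 40 1 1; python3 look.py 7
```

```text
t 7.5 P [0.5107 0.1209 0.2977] q [ 0.21 -0.51  2.32 -0.05  0.63  1.65] F [-0.4  0.7 -1.2] w 0.148
([0.0008, -0.0002, -0.0002], [-0.004, -0.0037, -0.0024])
toe mid [0.61403621 0.13730925 0.19627272] tip [0.63235645 0.14024279 0.20438214] F [-0.55719004 -0.03336231 -1.68213619]
```

View pics/side7.png

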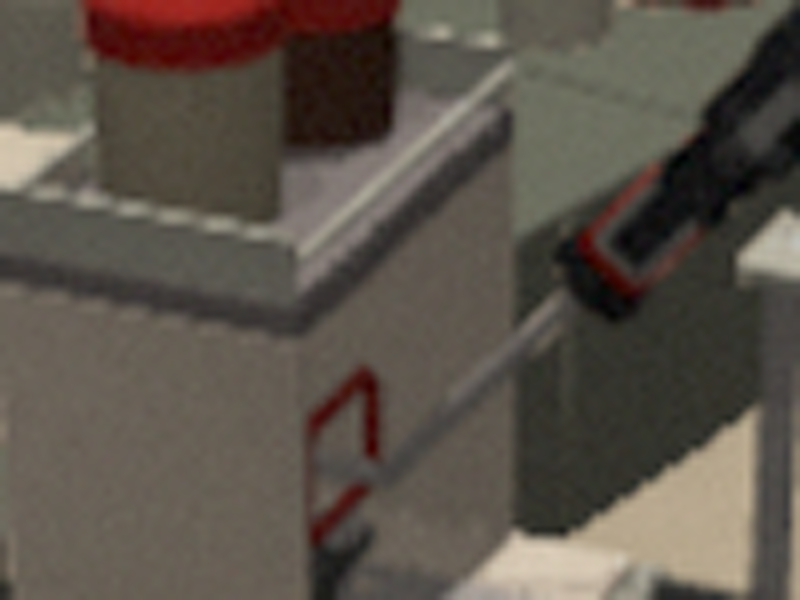

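View pics/top7.png

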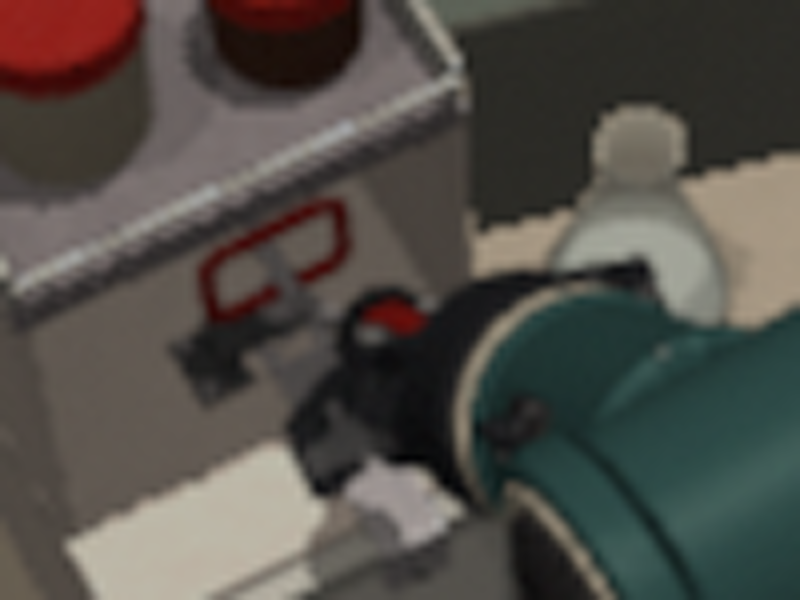

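Call:
arm_command([
  {"xyz": [0, -0.0064, -0.0077], "delta_rot": [0, 0, 0], "gripper": 0.0},
  {"xyz": [0, -0.0064, -0.0077], "delta_rot": [0, 0, 0], "gripper": 0.0},
  {"xyz": [0, -0.0064, -0.0077], "delta_rot": [0, 0, 0], "gripper": 0.0},
  {"xyz": [0, 0, 0], "delta_rot": [0, 0, 0], "gripper": 0.0},
  {"xyz": [0, 0, 0], "delta_rot": [0, 0, 0], "gripper": 0.0},
])

```text
time: 8.1
tool_pos: [0.5106, 0.1211, 0.3296]
tcp_rot: [-1.932, 1.647, -0.608]
wrist_force: [0.3, 0.3, -2.1]
width: 0.15
```

```bash
python3 look.py 8
```

```text
toe mid [0.61415749 0.13743841 0.2272412 ] tip [0.63246416 0.14037105 0.23538157] F [ 1.27992614  0.21518315 -0.69639653]
```

View pics/top8.png

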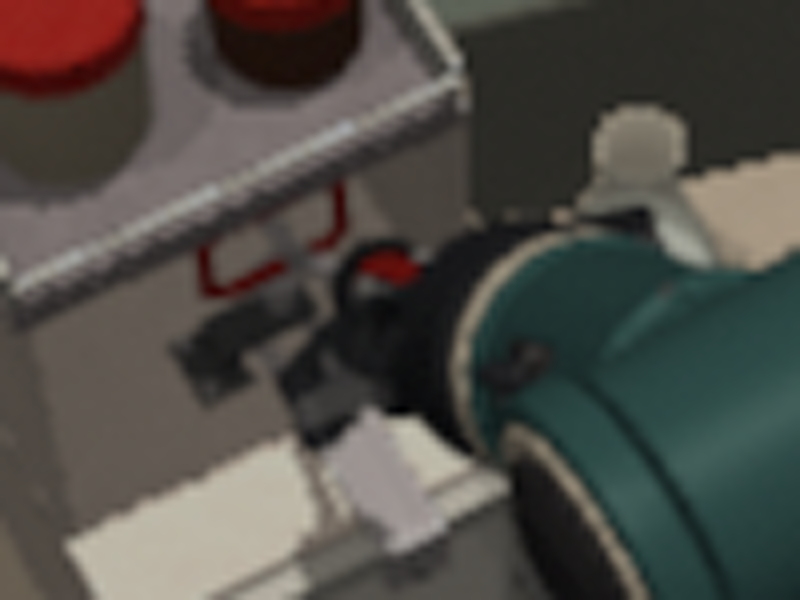

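Call:
arm_command([
  {"xyz": [0, -0.003, -0.0038], "delta_rot": [0, 0, 0], "gripper": 0.0},
  {"xyz": [0, -0.003, -0.0038], "delta_rot": [0, 0, 0], "gripper": 0.0},
  {"xyz": [0, 0, 0], "delta_rot": [0, 0, 0], "gripper": 0.0},
  {"xyz": [0, 0, 0], "delta_rot": [0, 0, 0], "gripper": 0.0},
])

```text
time: 8.6
tool_pos: [0.5099, 0.1209, 0.338]
tcp_rot: [-1.933, 1.648, -0.606]
wrist_force: [0.3, 0.5, -1.7]
width: 0.155
```

Call:
arm_command([
  {"xyz": [0, -0.0013, -0.0015], "delta_rot": [0, 0, 0], "gripper": 0.0},
  {"xyz": [0, 0, 0], "delta_rot": [0, 0, 0], "gripper": 0.0},
])

```text
time: 8.8
tool_pos: [0.5098, 0.1209, 0.3398]
tcp_rot: [-1.934, 1.649, -0.606]
wrist_force: [-0.9, -0.0, -2.4]
width: 0.153
```

```bash
python3 look.py 9
```

```text
toe mid [0.61357981 0.13732712 0.23832449] tip [0.63189514 0.14025992 0.24644529] F [-0.19071633 -0.65579861 -1.70665322]
```

View pics/side9.png

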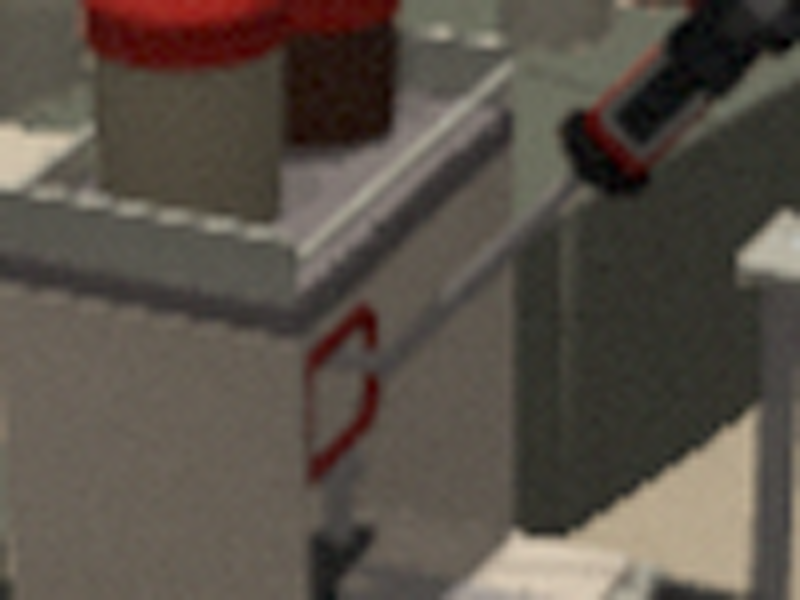

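View pics/top9.png

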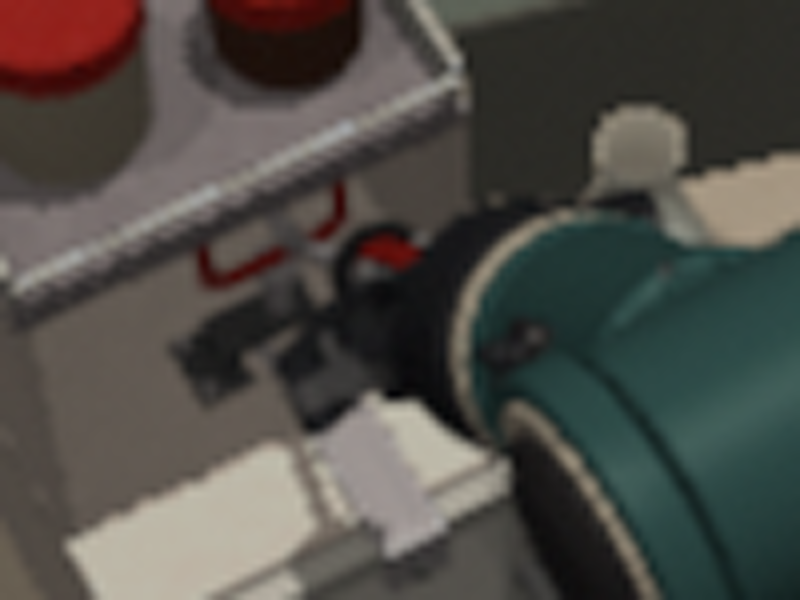

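Call:
arm_command([
  {"xyz": [0, -0.0013, -0.0015], "delta_rot": [0, 0, 0], "gripper": 0.0},
  {"xyz": [0, 0, 0], "delta_rot": [0, 0, 0], "gripper": 0.0},
  {"xyz": [0, 0, 0], "delta_rot": [0, 0, 0], "gripper": 0.0},
])

```text
time: 9.2
tool_pos: [0.5093, 0.1208, 0.3409]
tcp_rot: [-1.935, 1.65, -0.605]
wrist_force: [-0.8, 0.6, -3.7]
width: 0.149
```

Call:
arm_command([
  {"xyz": [0, -0.0013, -0.0015], "delta_rot": [0, 0, 0], "gripper": 0.0},
  {"xyz": [0, 0, 0], "delta_rot": [0, 0, 0], "gripper": 0.0},
  {"xyz": [0, 0, 0], "delta_rot": [0, 0, 0], "gripper": 0.0},
])

```text
time: 9.5
tool_pos: [0.5092, 0.1207, 0.3418]
tcp_rot: [-1.936, 1.651, -0.604]
wrist_force: [3.3, 0.7, -9.9]
width: 0.15
```

```bash
python3 look.py 10
```

```text
toe mid [0.61267157 0.13711594 0.24016931] tip [0.63101154 0.14005199 0.24823312] F [  3.76256619   0.05240935 -11.20167768]
```

View pics/side10.png

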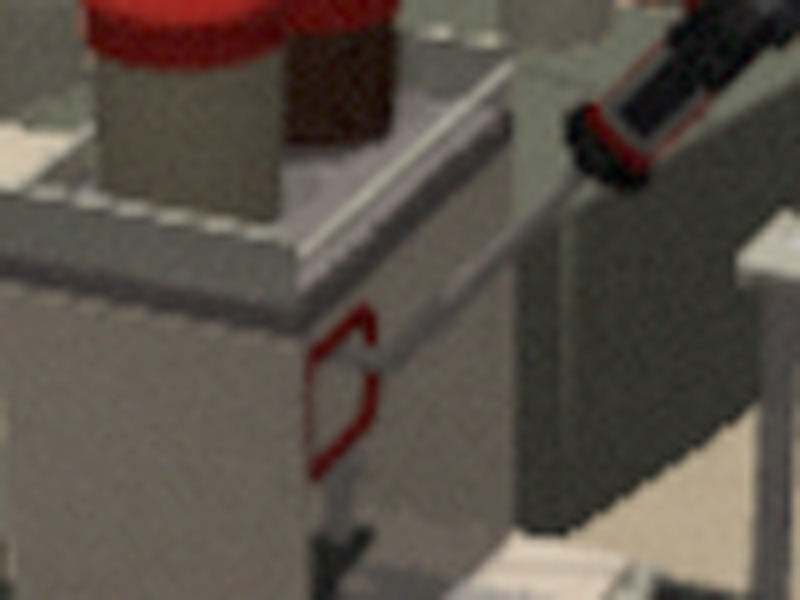

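Call:
arm_command([
  {"xyz": [0, 0.0055, 0.0066], "delta_rot": [0, 0, 0], "gripper": 0.0},
  {"xyz": [0, 0.0054, 0.0065], "delta_rot": [0, 0, 0], "gripper": 0.0},
  {"xyz": [0, 0, 0], "delta_rot": [0, 0, 0], "gripper": 0.0},
  {"xyz": [0, 0, 0], "delta_rot": [0, 0, 0], "gripper": 0.0},
])

```text
time: 10.0
tool_pos: [0.5108, 0.1211, 0.3285]
tcp_rot: [-1.931, 1.646, -0.609]
wrist_force: [0.6, 0.0, -1.0]
width: 0.149
```

```bash
python3 look.py 11
```

```text
toe mid [0.61485126 0.13758213 0.22749192] tip [0.63314041 0.14051055 0.23567308] F [ 0.03427358 -0.09997134 -0.60275563]
```

View pics/side11.png

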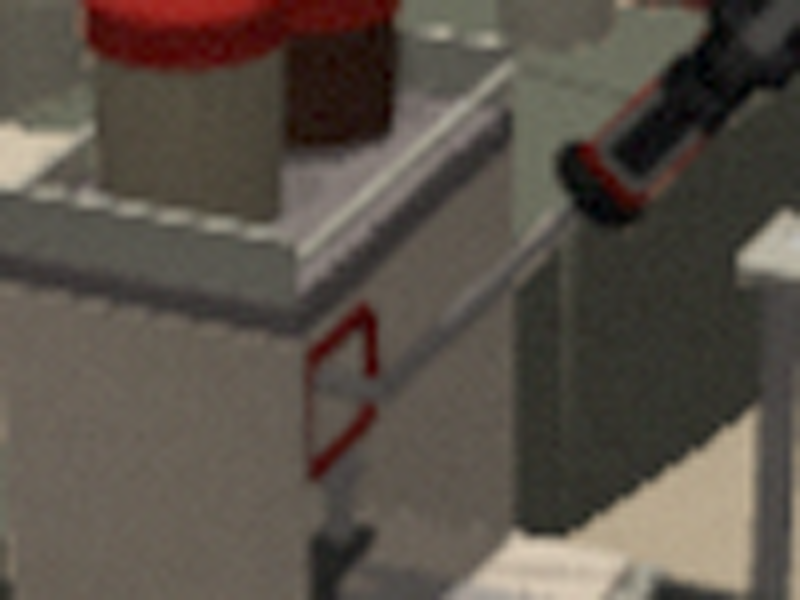

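View pics/top11.png

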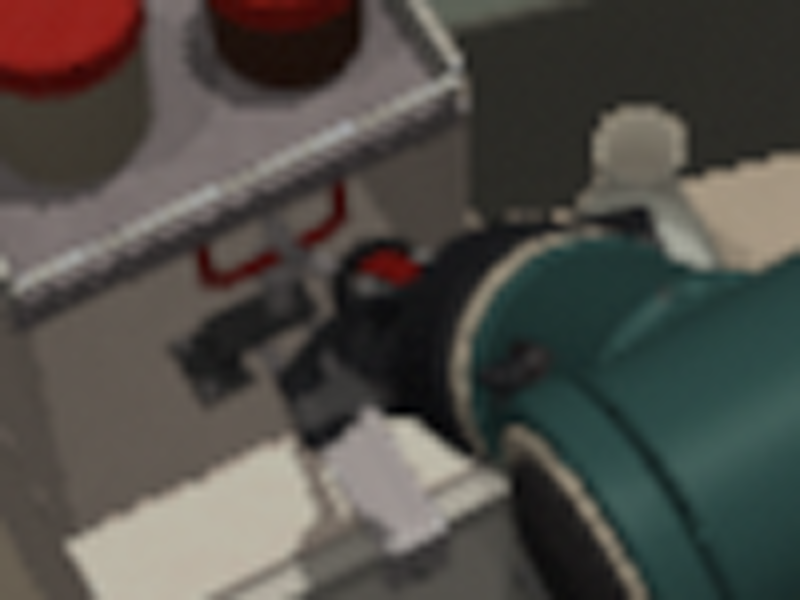

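Call:
arm_command([
  {"xyz": [0, 0.0026, 0.0031], "delta_rot": [0, 0, 0], "gripper": 0.0},
  {"xyz": [0, 0, 0], "delta_rot": [0, 0, 0], "gripper": 0.0},
  {"xyz": [0, 0.008, -0.0066], "delta_rot": [0, 0, 0], "gripper": 0.0},
  {"xyz": [0, 0.008, -0.0066], "delta_rot": [0, 0, 0], "gripper": 0.0},
  {"xyz": [0, 0.008, -0.0066], "delta_rot": [0, 0, 0], "gripper": 0.0},
  {"xyz": [0, 0.008, -0.0066], "delta_rot": [0, 0, 0], "gripper": 0.0},
  {"xyz": [0, 0.01, -0.0083], "delta_rot": [0, 0, 0], "gripper": 0.0},
  {"xyz": [0, 0.01, -0.0083], "delta_rot": [0, 0, 0], "gripper": 0.0},
  {"xyz": [0, 0, 0], "delta_rot": [0, 0, 0], "gripper": 0.0},
  {"xyz": [0, 0, 0], "delta_rot": [0, 0, 0], "gripper": 0.0},
])

```text
time: 11.1
tool_pos: [0.4434, 0.1103, 0.3225]
tcp_rot: [-1.932, 1.647, -0.608]
wrist_force: [0.0, 0.7, -0.7]
width: 0.152
```

```bash
python3 look.py 12;python3 go.py .44 -.108 .40 11 0 1 10
```

```text
toe mid [0.5475866  0.12679868 0.22102434] tip [0.56589269 0.12973095 0.22916613] F [-0.125322   -0.11173384 -0.8150273 ]
t 11.2 P [0.4437 0.1103 0.3223] q [ 0.22 -0.7   2.37 -0.06  0.77  1.66] F [-0.1 -0.1 -0.8] w 0.15
([0.0215, -0.0021, -0.0084], [-0.0704, -0.0013, -0.0032])
([0.0215, -0.0015, -0.0085], [-0.0704, -0.0013, -0.0032])
([0.0215, -0.0008, -0.0086], [-0.0704, -0.0013, -0.0032])
([0.0215, -0.0001, -0.0087], [-0.0704, -0.0013, -0.0032])
([0.0215, 0.0006, -0.0087], [-0.0704, -0.0013, -0.0032])
([0.0215, 0.0013, -0.0087], [-0.0704, -0.0013, -0.0032])
([0.0214, 0.0019, -0.0086], [-0.0704, -0.0013, -0.0032])
([0.0214, 0.0026, -0.0084], [-0.0704, -0.0013, -0.0032])
([0.0214, 0.0033, -0.0083], [-0.0704, -0.0013, -0.0032])
([0.0214, 0.0039, -0.008], [-0.0704, -0.0013, -0.0032])
```

View pics/side12.png

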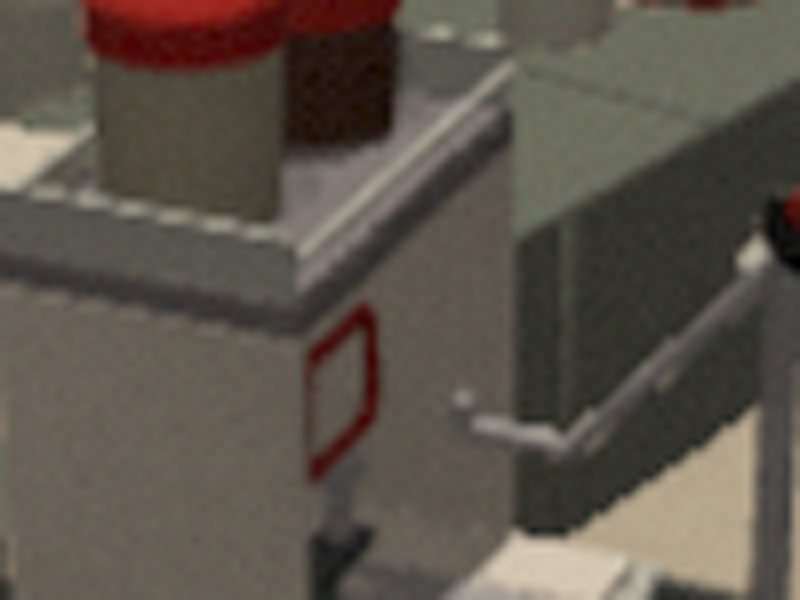

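View pics/top12.png

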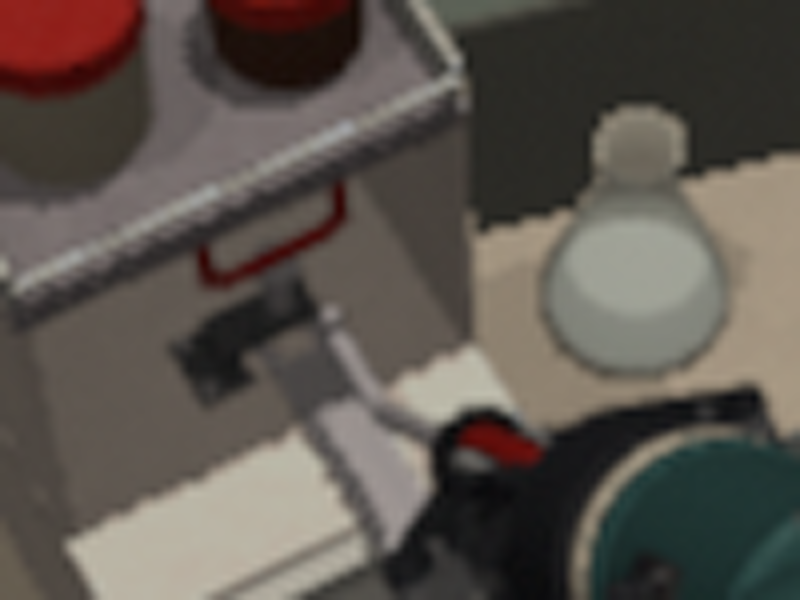

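Call:
arm_command([
  {"xyz": [0.021, -0.002, -0.0085], "delta_rot": [-0.07, -0.001, -0.003], "gripper": 0.0},
  {"xyz": [0.0215, -0.0015, -0.0085], "delta_rot": [-0.07, -0.001, -0.003], "gripper": 0.0},
  {"xyz": [0.0215, -0.001, -0.0085], "delta_rot": [-0.07, -0.001, -0.003], "gripper": 0.0},
  {"xyz": [0.0215, 0, -0.0085], "delta_rot": [-0.07, -0.001, -0.003], "gripper": 0.0},
  {"xyz": [0.0215, 0.0005, -0.0085], "delta_rot": [-0.07, -0.001, -0.003], "gripper": 0.0},
  {"xyz": [0.0215, 0.0015, -0.0085], "delta_rot": [-0.07, -0.001, -0.003], "gripper": 0.0},
  {"xyz": [0.0215, 0.002, -0.0085], "delta_rot": [-0.07, -0.001, -0.003], "gripper": 0.0},
  {"xyz": [0.0215, 0.0025, -0.0085], "delta_rot": [-0.07, -0.001, -0.003], "gripper": 0.0},
  {"xyz": [0.0215, 0.003, -0.0085], "delta_rot": [-0.07, -0.001, -0.003], "gripper": 0.0},
  {"xyz": [0.0215, 0.004, -0.0085], "delta_rot": [-0.07, -0.001, -0.003], "gripper": 0.0},
  {"xyz": [0, 0, 0], "delta_rot": [0, 0, 0], "gripper": 0.0},
  {"xyz": [0, 0, 0], "delta_rot": [0, 0, 0], "gripper": 0.0},
])

```text
time: 12.4
tool_pos: [0.4405, -0.108, 0.3993]
tcp_rot: [-2.419, 2.001, -0.005]
wrist_force: [-0.1, -0.3, -1.4]
width: 0.148
```

```bash
python3 go.py .4405 -.108 .238 11 0 1 1
python3 - <<'E'
from h import *
from workcell import bot, read_camera
for n,b in (("side",(350,60,450,160)),("top",(330,120,430,220))):
    c=read_camera(n); np.savez(n+"13.npz",**c); crop(c,*b,6,f"pics/{n}13.png")
P,R=pose(bot.read_state()); print(P,R.as_matrix().round(3))
E
```

```text
t 12.4 P [ 0.4405 -0.108   0.3993] q [-0.3  -0.23  1.8   0.    1.56  1.09] F [-0.1 -0.3 -1.4] w 0.148
([-0.0002, 0.0006, 0.1613], [-0.0035, -0.0012, -0.0036])
[ 0.43952465 -0.10728017  0.39928881] [[ 0.188 -0.982  0.004]
 [-0.982 -0.188 -0.001]
 [ 0.001 -0.004 -1.   ]]
```

View pics/side13.png

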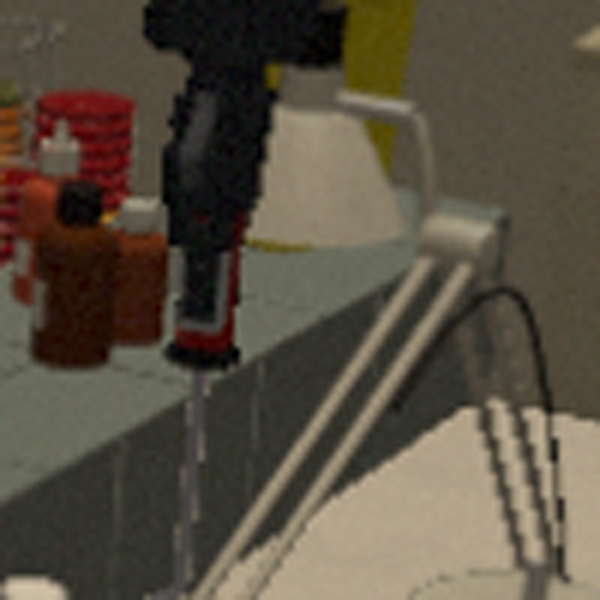

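View pics/top13.png

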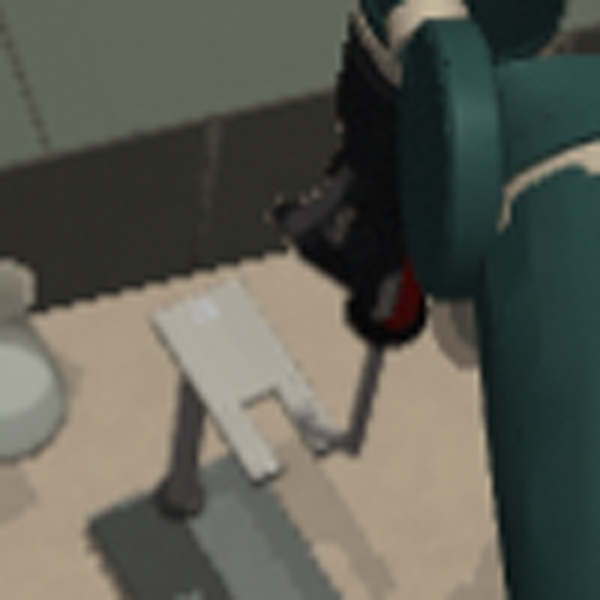

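Run:
```python
from h import *
s=load("side13.npz"); crop(s,350,110,430,190,8,"pics/s13b.png")
```

```text
(no output)
```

View pics/s13b.png

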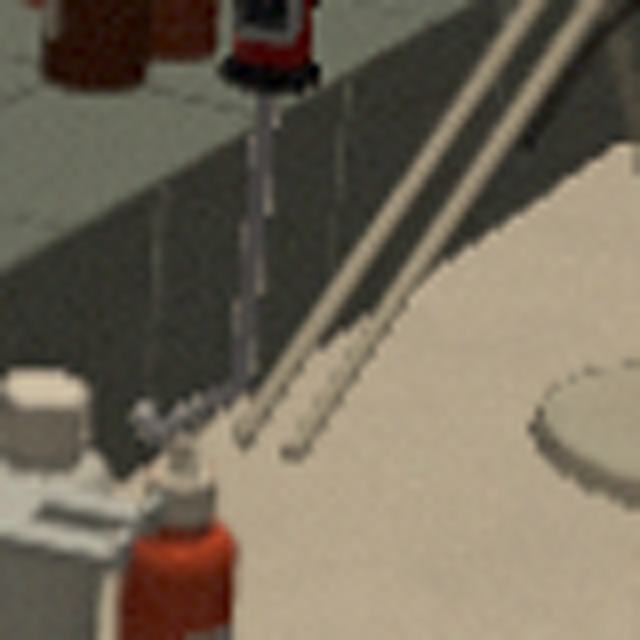

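Run:
```python
from h import *
from workcell import bot
s=load("side13.npz");t=load("top13.npz")
A=lambda x,y:(330-.4+x/6,120-.4+y/6);B=lambda x,y:(350-.4+x/8,110-.4+y/8)
P,R=pose(bot.read_state());rod=lambda x,z: P+R.apply([0,-x,.0181-z])
for n,a,b,m in (("bend",(352,447),(240,385),(0,-.115)),("shank top",(378,350),(264,105),(0,-.005)),("mid",(365,397),(252,240),(0,-.06)),("tip",(305,412),(146,415),(.034,-.133))):
    p,e=tri(t,A(*a),s,B(*b)); print(n,p.round(4),round(e,4),rod(*m).round(4))
```

```text
bend [ 0.4425 -0.1067  0.2682] 0.0008 [ 0.44   -0.1074  0.2662]
shank top [ 0.435  -0.0994  0.3749] 0.0081 [ 0.4396 -0.1073  0.3762]
mid [ 0.4388 -0.1029  0.3245] 0.0038 [ 0.4398 -0.1073  0.3212]
tip [ 0.475  -0.0995  0.2512] 0.001 [ 0.4735 -0.101   0.2483]
```

Call:
arm_command([
  {"xyz": [0, 0.015, 0.01], "delta_rot": [-0.003, -0.001, -0.003], "gripper": 0.0},
  {"xyz": [0, 0, 0.04], "delta_rot": [0, 0, 0], "gripper": 0.0},
  {"xyz": [0, 0, 0.04], "delta_rot": [0, 0, 0], "gripper": 0.0},
  {"xyz": [0, 0, 0.04], "delta_rot": [0, 0, 0], "gripper": 0.0},
  {"xyz": [0, 0, 0.03], "delta_rot": [0, 0, 0], "gripper": 0.0},
  {"xyz": [0, 0, 0], "delta_rot": [0, 0, 0], "gripper": 0.0},
  {"xyz": [0, 0, 0], "delta_rot": [0, 0, 0], "gripper": 0.0},
])

```text
time: 13.2
tool_pos: [0.4246, -0.1102, 0.2402]
tcp_rot: [2.425, -1.997, 0.002]
wrist_force: [1.1, -0.5, -0.1]
width: 0.149
```

```bash
python3 go.py .5018 -.0999 .238 11 0 1 5
python3 - <<'E'
from h import *
from workcell import bot, read_camera
for n,b in (("side",(320,110,420,210)),("top",(340,130,440,230))):
    c=read_camera(n); np.savez(n+"14.npz",**c); crop(c,*b,6,f"pics/{n}14.png")
P,R=pose(bot.read_state()); print(P)
E
```

```text
t 13.2 P [ 0.4246 -0.1102  0.2402] q [-0.31 -0.2   2.07 -0.    1.28  1.07] F [ 1.1 -0.5 -0.1] w 0.149
([0.0009, -0.0155, 0.0005], [-0.0001, -0.0002, 0.0002])
([0.0009, -0.0155, 0.0005], [-0.0001, -0.0002, 0.0002])
([0.0009, -0.0155, 0.0005], [-0.0001, -0.0002, 0.0002])
([0.0009, -0.0155, 0.0005], [-0.0001, -0.0002, 0.0002])
([0.0009, -0.0155, 0.0004], [-0.0001, -0.0002, 0.0002])
[ 0.42635034 -0.11097031  0.24241726]
```

View pics/side14.png

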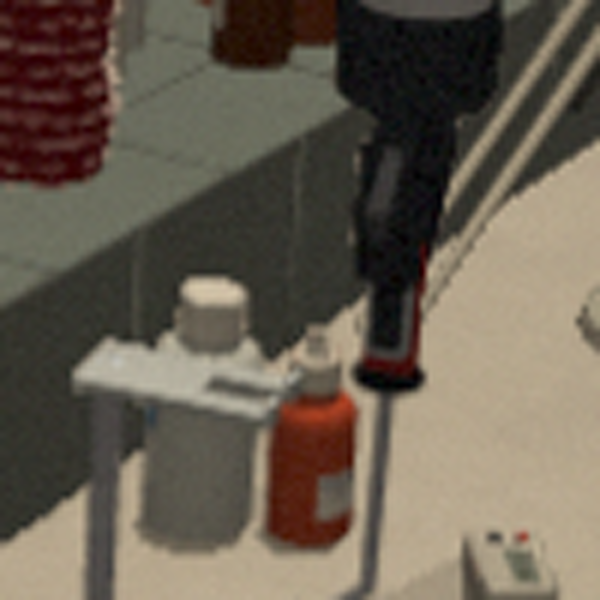

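View pics/top14.png

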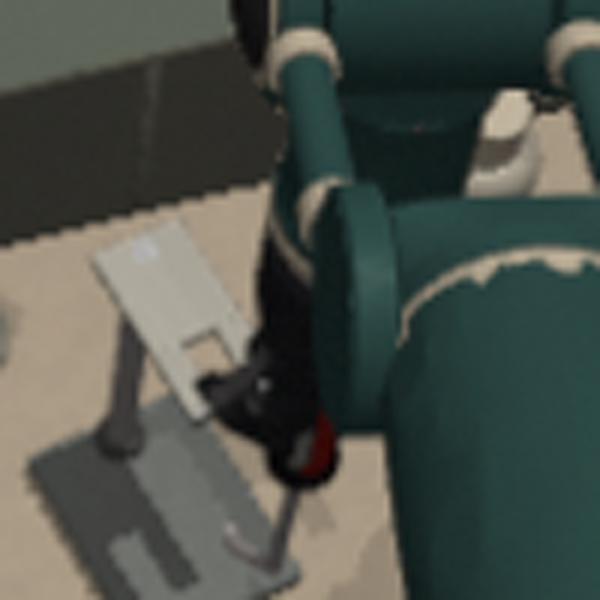

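Call:
arm_command([
  {"xyz": [0.001, -0.0155, 0.0005], "delta_rot": [0, 0, 0], "gripper": 0.0},
  {"xyz": [0.001, -0.0155, 0.0005], "delta_rot": [0, 0, 0], "gripper": 0.0},
  {"xyz": [0.001, -0.015, 0.0005], "delta_rot": [0, 0, 0], "gripper": 0.0},
  {"xyz": [0.001, -0.015, 0.0005], "delta_rot": [0, 0, 0], "gripper": 0.0},
  {"xyz": [0.001, -0.015, 0], "delta_rot": [0, 0, 0], "gripper": 0.0},
  {"xyz": [0, 0, 0], "delta_rot": [0, 0, 0], "gripper": 0.0},
  {"xyz": [0, 0, 0], "delta_rot": [0, 0, 0], "gripper": 0.0},
])

```text
time: 14.0
tool_pos: [0.5007, -0.1011, 0.2377]
tcp_rot: [2.424, -1.997, 0.001]
wrist_force: [-0.0, 0.1, -1.4]
width: 0.154
```

```bash
python3 go.py .5018 -.0999 .222 11 0 1 1
python3 - <<'E'
from h import *
from workcell import bot, read_camera
for n,b in (("side",(320,110,420,210)),("top",(340,130,440,230))):
    c=read_camera(n); np.savez(n+"15.npz",**c); crop(c,*b,6,f"pics/{n}15.png")
P,R=pose(bot.read_state()); print(P)
E
```

```text
t 14.0 P [ 0.5007 -0.1011  0.2377] q [-0.25 -0.05  1.94 -0.    1.25  1.13] F [-0.   0.1 -1.4] w 0.154
([-0.001, -0.0013, 0.0157], [0.0006, -0.0009, 0.0007])
[ 0.50007959 -0.1012034   0.23766662]
```

View pics/side15.png

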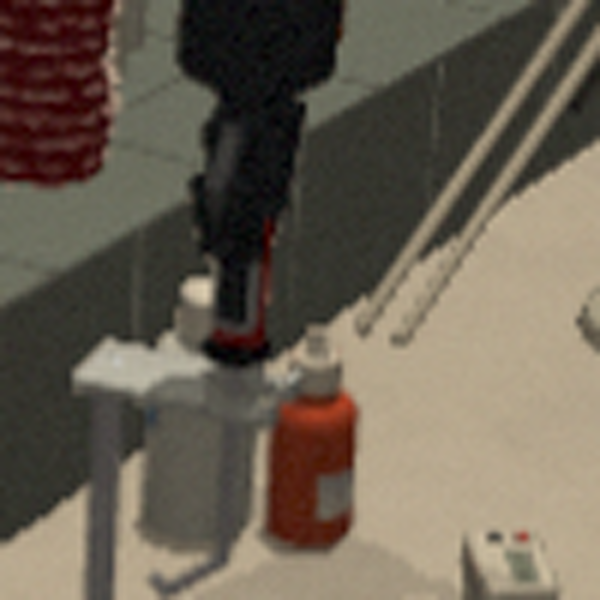

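View pics/top15.png

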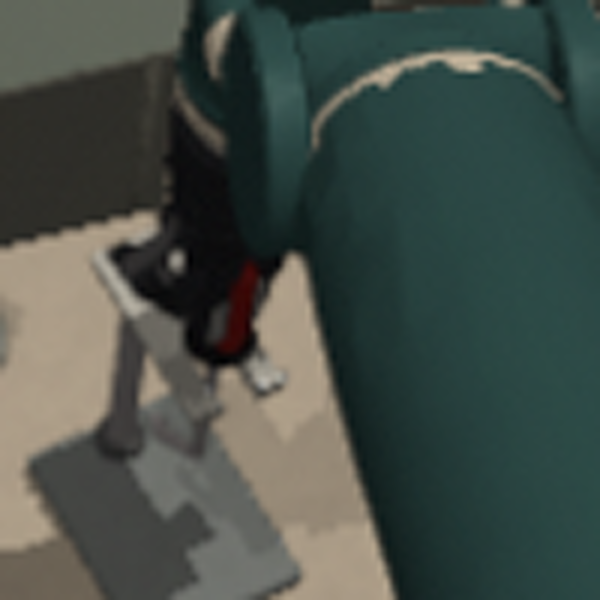

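Shank is in the slot (side: shank under the fork at (230,480); top: collar over the slot). Lower it and release.

Call:
arm_command([
  {"xyz": [-0.001, -0.0018, 0.005], "delta_rot": [0, 0, 0], "gripper": 0.0},
  {"xyz": [0, 0, 0.005], "delta_rot": [0, 0, 0], "gripper": 0.0},
  {"xyz": [0, 0, 0.004], "delta_rot": [0, 0, 0], "gripper": 0.0},
  {"xyz": [0, 0, 0], "delta_rot": [0, 0, 0], "gripper": 0.0},
  {"xyz": [0, 0, 0], "delta_rot": [0, 0, 0], "gripper": 0.0},
])

```text
time: 14.6
tool_pos: [0.5019, -0.0999, 0.2236]
tcp_rot: [2.424, -1.998, 0.001]
wrist_force: [-0.2, -0.0, 0.1]
width: 0.151
```

```bash
python3 go.py .5018 -.0999 .2211 11 0 1 1
```

```text
t 14.6 P [ 0.5019 -0.0999  0.2236] q [-0.24 -0.04  1.96 -0.    1.23  1.13] F [-0.2 -0.   0.1] w 0.151
([-0.0, 0.0001, 0.0025], [0.0001, -0.001, 0.0001])
```

Call:
arm_command([
  {"xyz": [0, 0, 0.002], "delta_rot": [0, 0, 0], "gripper": 0.0},
  {"xyz": [0, 0, 0], "delta_rot": [0, 0, 0], "gripper": 0.0},
  {"xyz": [0, 0, 0], "delta_rot": [0, 0, 0], "gripper": 0.02},
  {"xyz": [0, 0, 0], "delta_rot": [0, 0, 0], "gripper": 0.025},
  {"xyz": [0, 0, 0], "delta_rot": [0, 0, 0], "gripper": 0.085},
  {"xyz": [0, 0, 0], "delta_rot": [0, 0, 0], "gripper": 0.085},
  {"xyz": [0, 0, 0], "delta_rot": [0, 0, 0], "gripper": 0.085},
  {"xyz": [0, 0, 0], "delta_rot": [0, 0, 0], "gripper": 0.085},
  {"xyz": [0, 0, 0], "delta_rot": [0, 0, 0], "gripper": 0.085},
])

```text
time: 15.5
tool_pos: [0.5022, -0.0999, 0.2219]
tcp_rot: [2.424, -1.998, 0.002]
wrist_force: [-0.3, -0.5, 0.2]
width: 0.992
```

Call:
arm_command([
  {"xyz": [0, 0, -0.02], "delta_rot": [0, 0, 0], "gripper": 0.085},
  {"xyz": [0, 0, -0.04], "delta_rot": [0, 0, 0], "gripper": 0.085},
  {"xyz": [0, 0, -0.04], "delta_rot": [0, 0, 0], "gripper": 0.085},
  {"xyz": [0, 0, 0], "delta_rot": [0, 0, 0], "gripper": 0.085},
])

```text
time: 15.9
tool_pos: [0.5053, -0.1006, 0.3291]
tcp_rot: [-2.421, 1.995, -0.019]
wrist_force: [1.1, 0.3, -0.1]
width: 0.992
```

Run:
```python
from h import *
from workcell import bot, read_camera
for n,b in (("side",(320,110,420,210)),("top",(340,130,440,230))):
    c=read_camera(n); np.savez(n+"16.npz",**c); crop(c,*b,6,f"pics/{n}16.png")
s=bot.read_state();print(pose(s)[0],s["wrist_force"])
```

```text
[ 0.50284638 -0.10000594  0.32345821] [-0.29636357  0.115825    0.9289682 ]
```

View pics/side16.png

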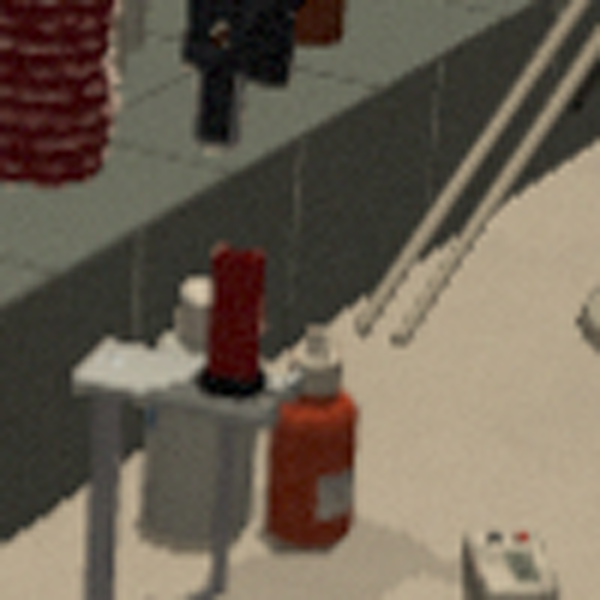

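View pics/top16.png

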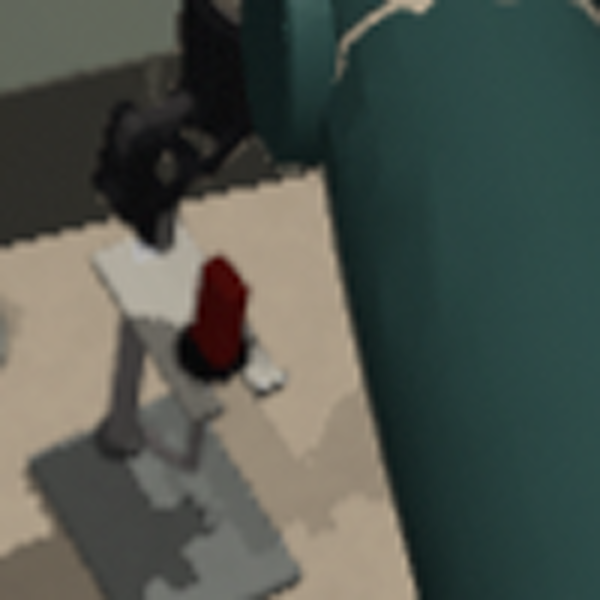

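Call:
arm_command([
  {"xyz": [0, 0, -0.01], "delta_rot": [0, 0, -0.14], "gripper": 0.085},
  {"xyz": [0, 0, 0], "delta_rot": [0, 0, -0.14], "gripper": 0.085},
  {"xyz": [0, 0, 0], "delta_rot": [0, 0, -0.14], "gripper": 0.085},
  {"xyz": [0, 0, 0], "delta_rot": [0, 0, -0.14], "gripper": 0.085},
  {"xyz": [0, 0, 0], "delta_rot": [0, 0, -0.14], "gripper": 0.085},
  {"xyz": [0, 0, 0], "delta_rot": [0, 0, -0.14], "gripper": 0.085},
  {"xyz": [0, 0, 0], "delta_rot": [0, 0, -0.14], "gripper": 0.085},
  {"xyz": [0, 0, 0], "delta_rot": [0, 0, -0.14], "gripper": 0.085},
  {"xyz": [0, 0, 0], "delta_rot": [0, 0, -0.14], "gripper": 0.085},
  {"xyz": [0, 0, 0], "delta_rot": [0, 0, -0.14], "gripper": 0.085},
  {"xyz": [0, 0, 0], "delta_rot": [0, 0, -0.14], "gripper": 0.085},
  {"xyz": [0, 0, 0], "delta_rot": [0, 0, -0.14], "gripper": 0.085},
])

```text
time: 17.2
tool_pos: [0.501, -0.0996, 0.3295]
tcp_rot: [-3.104, -0.481, 0.005]
wrist_force: [0.5, 1.3, -0.0]
width: 0.995
```

```bash
python3 go.py .491 .068 .28 9.3 0 0 10
```

```text
t 17.2 P [ 0.501  -0.0996  0.3295] q [-0.24 -0.1   1.81 -0.    1.43 -0.55] F [ 0.5  1.3 -0. ] w 0.995
([0.0041, -0.0163, 0.0049], [-0.0003, 0.0002, -0.1426])
([0.0064, -0.0155, 0.0049], [-0.0003, 0.0002, -0.1426])
([0.0085, -0.0145, 0.0049], [-0.0003, 0.0002, -0.1426])
([0.0105, -0.0131, 0.0049], [-0.0003, 0.0002, -0.1426])
([0.0123, -0.0115, 0.0049], [-0.0003, 0.0002, -0.1426])
([0.0138, -0.0096, 0.0049], [-0.0003, 0.0002, -0.1426])
([0.015, -0.0076, 0.0049], [-0.0003, 0.0002, -0.1426])
([0.0159, -0.0054, 0.0049], [-0.0003, 0.0002, -0.1426])
([0.0165, -0.003, 0.0049], [-0.0003, 0.0002, -0.1426])
([0.0168, -0.0007, 0.0049], [-0.0003, 0.0002, -0.1426])
```

Call:
arm_command([
  {"xyz": [0.004, -0.0163, 0.002], "delta_rot": [0, 0, -0.142], "gripper": 0.06},
  {"xyz": [0.0064, -0.0155, 0.002], "delta_rot": [0, 0, -0.142], "gripper": 0.06},
  {"xyz": [0.0085, -0.0145, 0.002], "delta_rot": [0, 0, -0.142], "gripper": 0.06},
  {"xyz": [0.0105, -0.013, 0.005], "delta_rot": [0, 0, -0.142], "gripper": 0.06},
  {"xyz": [0.0123, -0.0115, 0.005], "delta_rot": [0, 0, -0.142], "gripper": 0.06},
  {"xyz": [0.0138, -0.0096, 0.005], "delta_rot": [0, 0, -0.142], "gripper": 0.06},
  {"xyz": [0.015, -0.0076, 0.005], "delta_rot": [0, 0, -0.142], "gripper": 0.06},
  {"xyz": [0.016, -0.0054, 0.005], "delta_rot": [0, 0, -0.142], "gripper": 0.06},
  {"xyz": [0.0165, -0.003, 0.005], "delta_rot": [0, 0, -0.142], "gripper": 0.06},
  {"xyz": [0.0168, -0.0007, 0.005], "delta_rot": [0, 0, -0.142], "gripper": 0.06},
  {"xyz": [0, 0, 0], "delta_rot": [0, 0, 0], "gripper": 0.06},
  {"xyz": [0, 0, 0], "delta_rot": [0, 0, 0], "gripper": 0.06},
])

```text
time: 18.4
tool_pos: [0.4926, 0.0678, 0.2891]
tcp_rot: [-2.049, -2.38, 0.005]
wrist_force: [-0.4, 0.1, 0.9]
width: 0.702
```

```bash
python3 go.py .491 .068 .105 9.3 0 0 5
python3 - <<'E'
from h import *
from workcell import bot, read_camera
for n,b in (("side",(270,140,390,260)),("top",(260,150,380,270))):
    c=read_camera(n); np.savez(n+"17.npz",**c); crop(c,*b,5,f"pics/{n}17.png")
E
```

```text
t 18.4 P [0.4926 0.0678 0.2891] q [ 0.09 -0.11  1.9  -0.    1.35 -1.63] F [-0.4  0.1  0.9] w 0.702
([0.0001, -0.0002, 0.0368], [-0.0005, 0.0003, -0.0026])
([0.0001, -0.0002, 0.0368], [-0.0005, 0.0003, -0.0026])
([0.0001, -0.0002, 0.0368], [-0.0005, 0.0003, -0.0026])
([0.0001, -0.0003, 0.0368], [-0.0005, 0.0003, -0.0026])
([0.0001, -0.0003, 0.0368], [-0.0005, 0.0003, -0.0026])
```

View pics/side17.png

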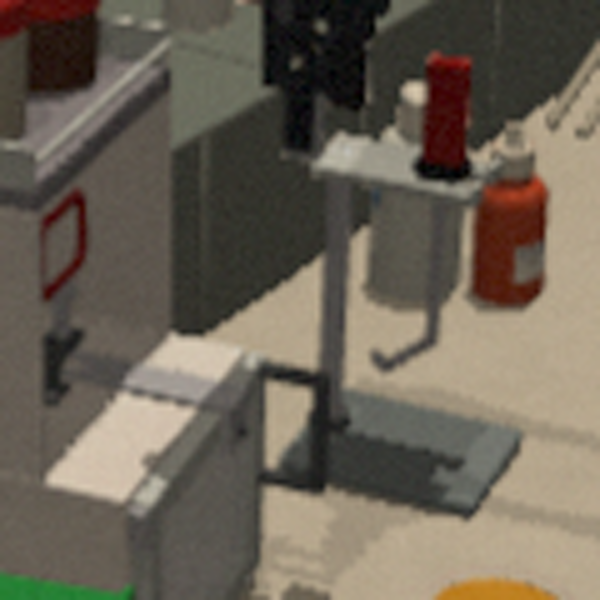

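View pics/top17.png

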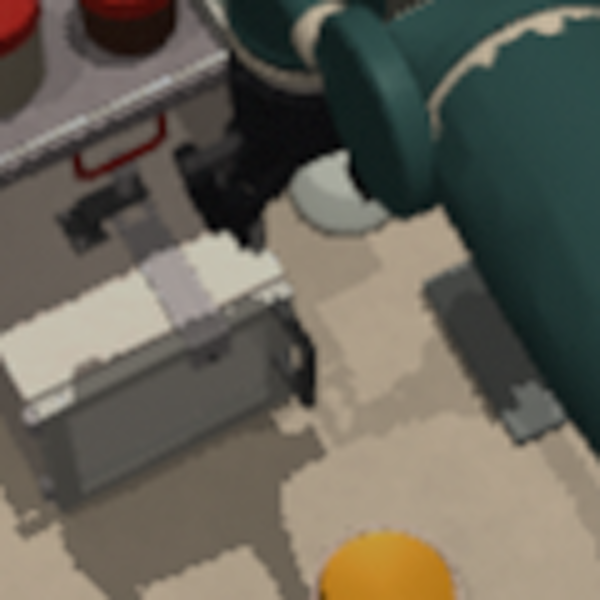

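Run:
```python
from h import *
s=load("side17.npz");t=load("top17.npz")
crop(t,305,200,335,240,14,"pics/t17h.png");crop(s,315,205,345,245,14,"pics/s17h.png")
```

```text
(no output)
```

View pics/t17h.png

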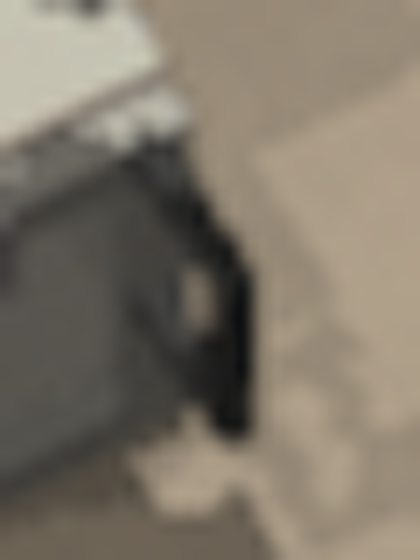

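View pics/s17h.png

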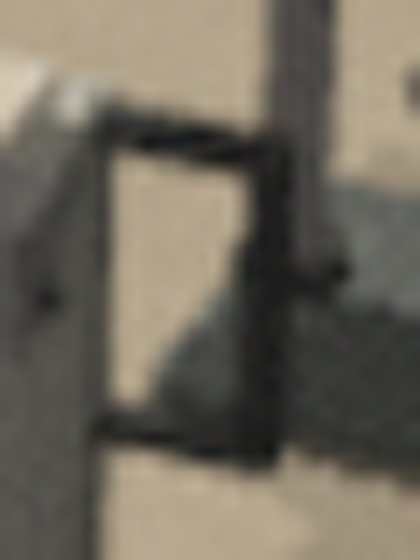

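Run:
```python
from h import *
s=load("side17.npz");t=load("top17.npz")
A=lambda x,y:(305-.46+x/14,200-.46+y/14);B=lambda x,y:(315-.46+x/14,205-.46+y/14)
print("top",tri(t,A(232,265),s,B(272,145)),at_z(t,*A(232,265),.146),at_z(s,*B(272,145),.146))
print("bot",tri(t,A(232,425),s,B(262,455)),at_z(t,*A(232,425),.078),at_z(s,*B(262,455),.078))
```

```text
top (array([0.49002098, 0.06822369, 0.15039008]), np.float64(0.002565250141961115)) [0.49349648 0.06765566 0.146     ] [0.49202151 0.06198434 0.146     ]
bot (array([0.48817692, 0.06909172, 0.07956053]), np.float64(0.0014857273986329865)) [0.48967601 0.06894381 0.078     ] [0.4884422  0.06716167 0.078     ]
```

Call:
arm_command([
  {"xyz": [0, -0.002, 0.037], "delta_rot": [0, 0, -0.002], "gripper": 0.06},
  {"xyz": [0, 0, 0.037], "delta_rot": [0, 0, -0.002], "gripper": 0.06},
  {"xyz": [0, 0, 0.037], "delta_rot": [0, 0, -0.002], "gripper": 0.06},
  {"xyz": [0, 0, 0.037], "delta_rot": [0, 0, -0.002], "gripper": 0.06},
  {"xyz": [0, 0, 0.035], "delta_rot": [0, 0, -0.002], "gripper": 0.06},
  {"xyz": [0, 0, 0], "delta_rot": [0, 0, 0], "gripper": 0.06},
  {"xyz": [0, 0, 0], "delta_rot": [0, 0, 0], "gripper": 0.06},
])

```text
time: 19.2
tool_pos: [0.4915, 0.0669, 0.1078]
tcp_rot: [2.038, 2.391, -0.002]
wrist_force: [-0.0, -0.2, 0.1]
width: 0.7
```

```bash
python3 go.py .490 .068 .103 9.3 0 0 1
python3 - <<'E'
from h import *
from workcell import bot, read_camera
for n,b in (("side",(270,140,390,260)),("top",(260,150,380,270))):
    c=read_camera(n); np.savez(n+"18.npz",**c); crop(c,*b,5,f"pics/{n}18.png")
E
```

```text
t 19.2 P [0.4915 0.0669 0.1078] q [ 0.09  0.04  2.1  -0.    1.   -1.64] F [-0.  -0.2  0.1] w 0.7
([0.0014, -0.0013, 0.0048], [-0.0009, 0.0012, -0.0033])
```

View pics/side18.png

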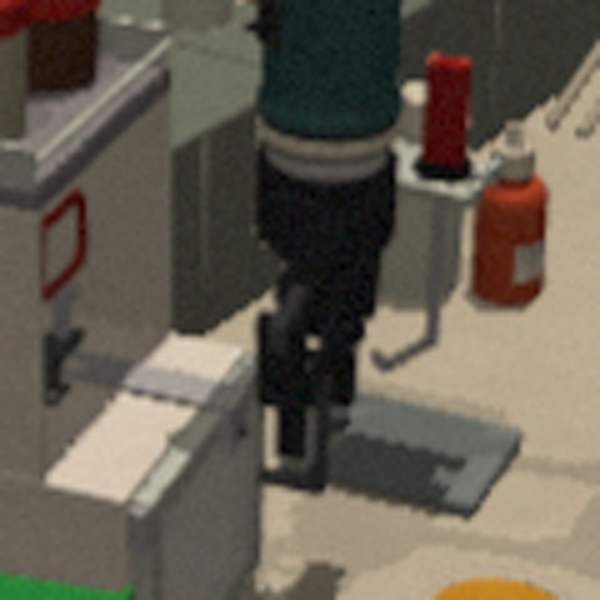

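View pics/top18.png

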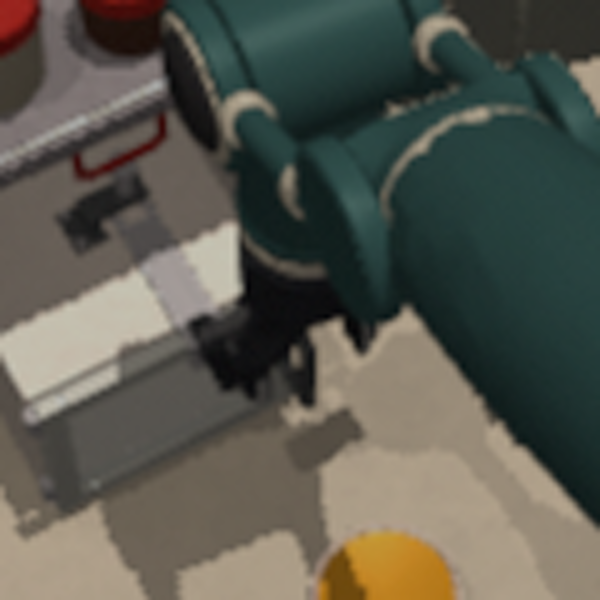

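Call:
arm_command([
  {"xyz": [0.001, -0.0013, 0.003], "delta_rot": [0, 0, 0], "gripper": 0.03},
  {"xyz": [0, 0, 0], "delta_rot": [0, 0, 0], "gripper": 0.0},
  {"xyz": [0, 0, 0], "delta_rot": [0, 0, 0], "gripper": 0.0},
  {"xyz": [0, 0, 0], "delta_rot": [0, 0, 0], "gripper": 0.0},
  {"xyz": [0, 0, 0], "delta_rot": [0, 0, 0], "gripper": 0.0},
  {"xyz": [0, 0, 0], "delta_rot": [0, 0, 0], "gripper": 0.0},
], force=25)

```text
time: 19.9
tool_pos: [0.4906, 0.0686, 0.1055]
tcp_rot: [2.035, 2.391, 0.001]
wrist_force: [-1.4, 1.7, 6.2]
width: 0.106
```

```bash
cat > door.py <<'E'
from h import *
from workcell import bot
import sys
st=bot.read_state();P,R=pose(st)
hinge=np.array([.5075,.229]); 
print("t",st["time"],P.round(4),"q",st["q"].round(2),"F",st["wrist_force"].round(1),"w",round(st["width"],3),"T",st["torque"].round(2))
v=P[:2]-hinge; v0=np.array([.490,.068])-hinge
ang=np.degrees(np.arctan2(v0[1],v0[0])-np.arctan2(v[1],v[0])); print("r",np.linalg.norm(v),"angle",ang, "yaw", np.degrees(np.arctan2(*R.as_matrix()[[1,0],0]))-90)
n=int(sys.argv[1]); step=np.radians(float(sys.argv[2]))
c,s=np.cos(step),np.sin(step); p=v.copy(); yaw=np.arctan2(*R.as_matrix()[[1,0],0])
for k in range(n):
    q=np.array([c*p[0]+s*p[1],-s*p[0]+c*p[1]]); d=q-p
    x=np.array([np.cos(yaw),np.sin(yaw)]); y=np.array([x[1],-x[0]])
    print([round(float(d@x),4),round(float(d@y),4)],"turn z",round(float(step),4)); p=q; yaw-=step
E
python3 door.py 3 6
```

```text
t 19.9 [0.4906 0.0686 0.1055] q [ 0.09  0.04  2.11 -0.    0.99 -1.64] F [-1.4  1.7  6.2] w 0.106 T [0.38 0.3  0.03]
r 0.16126917642375455 angle -0.18495648270734424 yaw 9.19921340301994
[0.0053, -0.016] turn z 0.1047
[0.0053, -0.016] turn z 0.1047
[0.0053, -0.016] turn z 0.1047
```

Call:
arm_command([
  {"xyz": [0.0025, -0.008, 0], "delta_rot": [0, 0, 0.052], "gripper": 0.0},
  {"xyz": [0.0025, -0.008, 0], "delta_rot": [0, 0, 0.052], "gripper": 0.0},
  {"xyz": [0, 0, 0], "delta_rot": [0, 0, 0], "gripper": 0.0},
])

```text
time: 20.2
tool_pos: [0.4738, 0.0708, 0.1055]
tcp_rot: [2.156, 2.281, 0.0]
wrist_force: [0.1, -1.6, 4.8]
width: 0.108
```

```bash
python3 door.py 3 6
```

```text
t 20.2 [0.4738 0.0708 0.1055] q [ 0.1   0.01  2.14 -0.    0.99 -1.53] F [ 0.1 -1.6  4.8] w 0.108 T [-0.08  0.11  0.03]
r 0.16176790385694384 angle 5.811186699290292 yaw 3.2115266051496434
[0.0053, -0.0161] turn z 0.1047
[0.0053, -0.0161] turn z 0.1047
[0.0053, -0.0161] turn z 0.1047
```

Door moves freely, low forces. Continue.

Call:
arm_command([
  {"xyz": [0.0053, -0.016, 0], "delta_rot": [0, 0, 0.105], "gripper": 0.0},
  {"xyz": [0.0053, -0.016, 0], "delta_rot": [0, 0, 0.105], "gripper": 0.0},
  {"xyz": [0.0053, -0.016, 0], "delta_rot": [0, 0, 0.105], "gripper": 0.0},
  {"xyz": [0.0053, -0.016, 0], "delta_rot": [0, 0, 0.105], "gripper": 0.0},
  {"xyz": [0, 0, 0], "delta_rot": [0, 0, 0], "gripper": 0.0},
])

```text
time: 20.7
tool_pos: [0.4107, 0.0971, 0.1055]
tcp_rot: [2.584, 1.781, -0.006]
wrist_force: [-6.4, -8.4, 10.5]
width: 0.108
```

```bash
python3 door.py 1 6
```

```text
t 20.7 [0.4107 0.0971 0.1055] q [ 0.18 -0.1   2.25 -0.01  1.   -1.03] F [-6.4 -8.4 10.5] w 0.108 T [-1.05  0.8  -0.03]
r 0.16359778509729053 angle 30.091146985325548 yaw -20.83399891821199
[0.0054, -0.0162] turn z 0.1047
```

Call:
arm_command([
  {"xyz": [0.004, -0.0163, -0.001], "delta_rot": [0, 0, 0.105], "gripper": 0.0},
  {"xyz": [0.0043, -0.0163, 0], "delta_rot": [0, 0, 0.105], "gripper": 0.0},
  {"xyz": [0, 0, 0], "delta_rot": [0, 0, 0], "gripper": 0.0},
])

```text
time: 21.0
tool_pos: [0.3851, 0.1194, 0.1056]
tcp_rot: [2.757, 1.503, -0.001]
wrist_force: [-1.5, -0.5, 2.2]
width: 0.107
```

```bash
python3 door.py 1 6
```

```text
t 21.0 [0.3851 0.1194 0.1056] q [ 0.24 -0.15  2.28 -0.    1.   -0.76] F [-1.5 -0.5  2.2] w 0.107 T [-0.21  0.21 -0.04]
r 0.1643200748291251 angle 41.95070282639069 yaw -32.805386998375354
[0.0054, -0.0163] turn z 0.1047
```

Call:
arm_command([
  {"xyz": [0.0048, -0.0163, 0], "delta_rot": [0, 0, 0.105], "gripper": 0.0},
  {"xyz": [0.0048, -0.0163, 0], "delta_rot": [0, 0, 0.105], "gripper": 0.0},
  {"xyz": [0, 0, 0], "delta_rot": [0, 0, 0], "gripper": 0.0},
])

```text
time: 21.3
tool_pos: [0.3649, 0.1462, 0.1056]
tcp_rot: [2.898, 1.209, -0.001]
wrist_force: [-1.5, -1.2, 2.4]
width: 0.107
```

```bash
python3 door.py 1 6
```

```text
t 21.3 [0.3649 0.1462 0.1056] q [ 0.32 -0.17  2.3  -0.    1.01 -0.47] F [-1.5 -1.2  2.4] w 0.107 T [-0.19  0.21 -0.09]
r 0.16485436500043668 angle 53.66080645747368 yaw -44.69838311614479
[0.0054, -0.0164] turn z 0.1047
```

Call:
arm_command([
  {"xyz": [0.005, -0.0163, 0], "delta_rot": [0, 0, 0.105], "gripper": 0.0},
  {"xyz": [0.005, -0.0163, 0], "delta_rot": [0, 0, 0.105], "gripper": 0.0},
  {"xyz": [0.005, -0.0163, 0], "delta_rot": [0, 0, 0.105], "gripper": 0.0},
  {"xyz": [0, 0, 0], "delta_rot": [0, 0, 0], "gripper": 0.0},
])

```text
time: 21.7
tool_pos: [0.3461, 0.1936, 0.1055]
tcp_rot: [3.051, 0.742, -0.001]
wrist_force: [-4.1, -0.7, 4.7]
width: 0.105
```

```bash
python3 door.py 1 6
```

```text
t 21.7 [0.3461 0.1936 0.1055] q [ 0.45 -0.16  2.3  -0.    1.01 -0.03] F [-4.1 -0.7  4.7] w 0.105 T [-0.15  0.43 -0.09]
r 0.16523782763691808 angle 71.42530290737879 yaw -62.67864958714478
[0.0053, -0.0165] turn z 0.1047
```

Call:
arm_command([
  {"xyz": [0.005, -0.0163, 0], "delta_rot": [0, 0, 0.105], "gripper": 0.0},
  {"xyz": [0, 0, 0], "delta_rot": [0, 0, 0], "gripper": 0.0},
  {"xyz": [0, 0, 0], "delta_rot": [0, 0, 0], "gripper": 0.0},
  {"xyz": [0, 0, 0], "delta_rot": [0, 0, 0], "gripper": 0.05},
  {"xyz": [0, 0, 0], "delta_rot": [0, 0, 0], "gripper": 0.05},
  {"xyz": [0, 0, 0], "delta_rot": [0, 0, 0], "gripper": 0.05},
  {"xyz": [0, 0, 0], "delta_rot": [0, 0, 0], "gripper": 0.05},
])

```text
time: 22.4
tool_pos: [0.3435, 0.2096, 0.1053]
tcp_rot: [3.087, 0.575, 0.001]
wrist_force: [0.4, 0.1, 0.2]
width: 0.583
```

```bash
python3 door.py 1 6
python3 - <<'E'
from h import *
from workcell import bot, read_camera
for n,b in (("side",(220,140,380,300)),("top",(240,150,400,310))):
    c=read_camera(n); np.savez(n+"19.npz",**c); crop(c,*b,4,f"pics/{n}19.png")
E
```

```text
t 22.4 [0.3435 0.2096 0.1053] q [ 0.49 -0.15  2.29 -0.    1.    0.12] F [0.4 0.1 0.2] w 0.583 T [-0.06 -0.02 -0.03]
r 0.16518164661657053 angle 77.0508674447443 yaw -68.90960607774429
[0.0052, -0.0165] turn z 0.1047
```

View pics/side19.png

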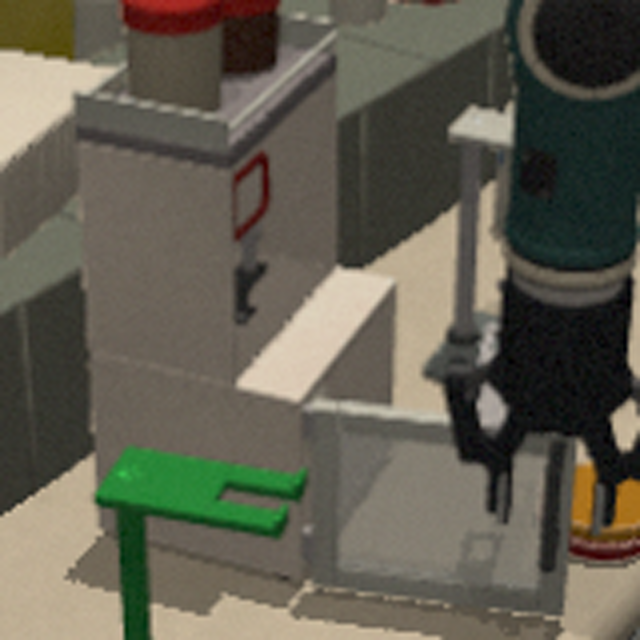

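View pics/top19.png

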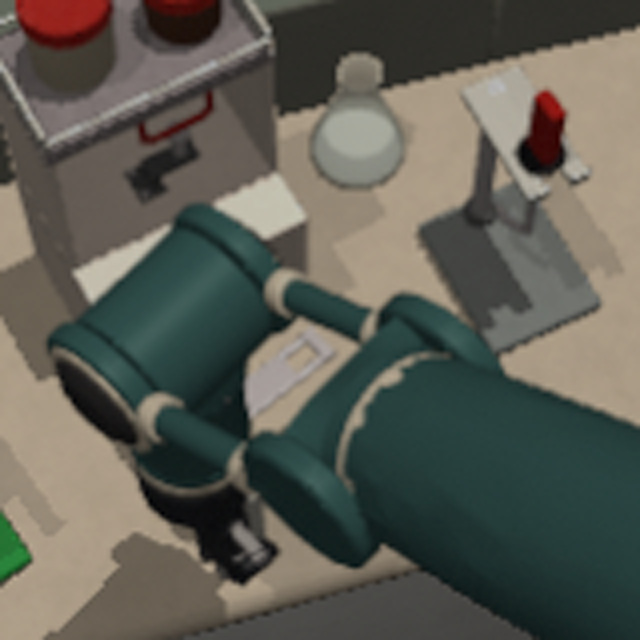

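Call:
arm_command([
  {"xyz": [0, 0, -0.02], "delta_rot": [0, 0, 0], "gripper": 0.05},
  {"xyz": [0, 0, -0.035], "delta_rot": [0, 0, 0], "gripper": 0.05},
  {"xyz": [0, 0, -0.035], "delta_rot": [0, 0, 0], "gripper": 0.05},
  {"xyz": [0, 0, -0.035], "delta_rot": [0, 0, 0], "gripper": 0.05},
  {"xyz": [0, 0, -0.035], "delta_rot": [0, 0, 0], "gripper": 0.05},
  {"xyz": [0, 0, 0], "delta_rot": [0, 0, 0], "gripper": 0.05},
  {"xyz": [0, 0, 0], "delta_rot": [0, 0, 0], "gripper": 0.05},
])

```text
time: 23.2
tool_pos: [0.3437, 0.2104, 0.2664]
tcp_rot: [3.088, 0.575, 0.004]
wrist_force: [0.1, -0.3, -0.2]
width: 0.586
```

```bash
python3 door.py 1 6
python3 - <<'E'
from h import *
from workcell import bot, read_camera
for n in ("side","top"):
    c=read_camera(n); np.savez(n+"20.npz",**c); cv2.imwrite(f"pics/{n}20.png",c["pixels"][...,::-1])
E
```

```text
t 23.2 [0.3437 0.2104 0.2664] q [ 0.49 -0.3   2.09 -0.    1.34  0.12] F [ 0.1 -0.3 -0.2] w 0.586 T [-0.03  0.06  0.  ]
r 0.1648219850859532 angle 77.32507522977609 yaw -68.92210996204984
[0.0052, -0.0164] turn z 0.1047
```

View pics/side20.png

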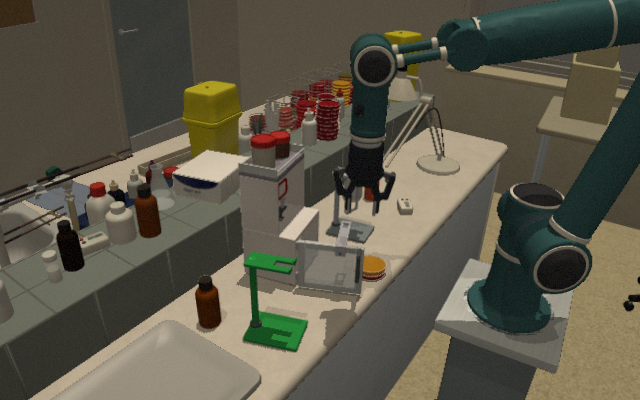

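View pics/top20.png

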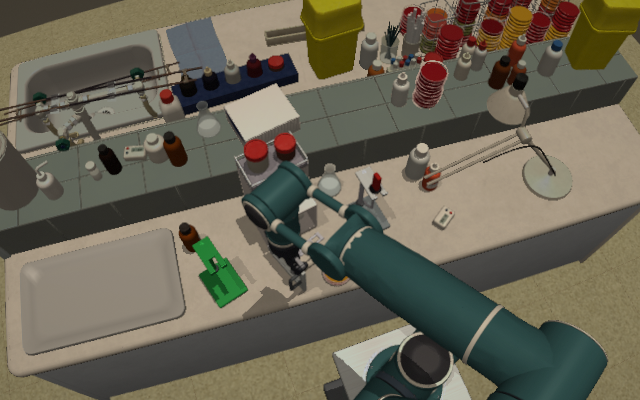

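Run:
```python
from h import *
s=load("side20.npz"); crop(s,260,160,380,260,6,"pics/s20c.png")
S=lambda x,y:(260-.4+x/6,160-.4+y/6)
from workcell import bot
print(bot.read_state()["joint_vel"].round(3)); print(bot.finish_job())
```

```text
[-0.     0.009  0.016 -0.     0.002  0.001]
the job is handed in; nothing more can be done
None
```

View pics/s20c.png

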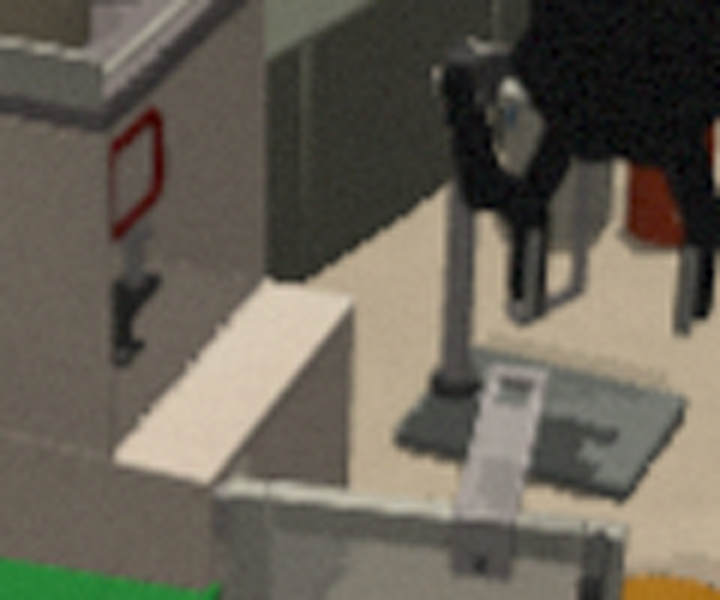

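The job is done and was handed in at about 23 s. `finish_job` gives no verdict, so this rests on my own checks.

**What I did:** I took the rod from the grey stand and put its toe through the red loop at a 40° lean. I lifted the bolt to its stop, where about 10 N pushed back. The rod went back into the fork and I let go of it. Then I swung the door open by its handle, let go, and raised the arm clear.

**Last checks:**
- **Bolt:** the last picture shows the loop still up, about 23 mm above its start as measured from the picture.
- **Door:** open about 77°. This is worked out from where the gripper held the handle, not from a picture of the door itself.
- **Rod:** hangs upright in the fork at the same pixels as at the start, within about half a pixel.
- **Other things:** the pots, bottles, flask, dishes and timer look unmoved in the pictures. I compared them by eye and did not measure them.
- **Robot:** wrist force near zero when handed in, touching nothing.

**What disagreed or failed:**
- The loop measured directly was about 3 mm from where the cabinet's corners put it. I used the direct measurement.
- Partway through the swing, the side force reached about 10 N because my path was slightly off the door's circle. I corrected the path and it fell to 2–5 N.
- My first move call was refused because some rows lacked a gripper value; nothing moved.

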